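# Clamp the focus shaft on its flat

## Robot

A 6-joint arm with a two-finger parallel gripper is mounted at the origin on the work surface. World frame = base frame: x ahead of the robot, y to its left, z up, the work surface at z = 0. Lengths are in m, angles in rad, forces in N, time in s.
With the tool pointing down it reaches from about 0.275 to 0.975 m from the base axis. Payload 8.4 kg.
Tool frame: the origin (TCP) lies between the finger pads; the fingertips stand finger_overhang ahead of it and the grasp point (between the pads) lies 11 mm behind it (finger_overhang is the distance from the TCP to the fingertips, in m); z points along the fingers, y is the line along which they close (so a half turn about z gives the same grasp; the last joint's range is limited). The gripper opens to 92 mm and grips with 3 to 60 N. Pads are 20 mm wide; open, the fingers measure 128 mm over their backs; the gripper's body (75 mm by 189 mm) begins 69 mm behind the grasp point.
Start: joints at [-1.23, 0.353, 1.633, -0, 1.155, -0.002], TCP at [0.21, -0.589, 0.223] pointing down, gripper open.
Joint ranges: [-2.63, 2.63], [-0.92, 2.1], [0.06, 2.66], [-1.3, 4.44], [0, 2.69], [-3.02, 3.02]. Speed limits (rad/s): [2.22, 2.22, 2.79, 3.14, 3.14, 3.14].

## Interface

Orientations are given as a unit quaternion [w, x, y, z].
In Python, from workcell import * gives the robot as it stands. The module is installed in compiled form; this text tells all that it offers.
- The arm moves only by the tool servo_tool, never from a script. Its argument "series" is a list of rows, each an object of numbers: "gripper": the opening, from -1 (shut) to 1 (fully open); "dx", "dy", "dz": the shift along the world's x, y, z in mm; "spin": the turn about the world's z in degrees. A call has 1 to 12 rows; each row shifts and turns the commanded pose from where the row before left it; what a row does not reach is not made up. A row lasts 1/10 s, in which the tool goes at most 50 mm and 8.59 degrees, less where a joint would pass 70% of its speed; a pose out of reach is approached as far as the arm can. A call is refused whole if a number of a shift passes 50 or a number of a turn 8.59, either way. A call with a gripper value outside its range is refused whole. The fingers move at their own pace and stop on an object; the grip force is fixed at half the most. Time passes only in rows, so rows that do not move let the fingers close. It gives the time, the measured TCP pose, the force, the opening and the grip force at its end, in the units of the state.
- get_state(): the state, without advancing time (a new reading comes with each control period).
- get_image(name): name is "side" or "top"; returns a dict with "color" (480x640x3 uint8, red, green, blue), "fovy" (degrees; the focal length in pixels is half the picture's height over the tangent of half this angle, whatever the lens; pixels are square), "cx", "cy" (the principal point, pixels), "cam_to_world" (4x4, takes a point from camera to world coordinates). Camera axes: x right, y down, z forward; pixel columns grow to the right and rows downward; lengths in m; the calibration is good to about 2 mm. A picture is of the moment at which its call begins. There is no depth.
- finish_job(): hands the job in; it is judged then, once.
The state is a dict: "time": time; "qpos": joint angles; "joint_velocities": joint speeds; "joint_torque": joint torques, N m; "eef_pos": TCP position; "tool_rot": TCP orientation; "ft_force": force on the tool from outside, world axes, zero at the start; "moment": the same for the moment, N m; "gripper_width": finger opening in m; "grip_force": force on a finger pad.
Only numpy, scipy, OpenCV 4.12 (cv2) and the standard library are available. Lean on these libraries where they do the work, as an engineer would, in place of code of your own. Each camera call takes 0.05 s, during which the arm holds its last target. There are 200 camera calls.

## Task

Turn the focus shaft by its lever until the flat of the shaft faces straight up at the setscrew in the hub, then take the larger T-handle hex key from the stand, seat it in the setscrew and tighten clockwise until the screw is firmly nipped up on the flat, without overtightening. Put the key fully back, upright, into the hole it came from, and work gently: leave the smaller key and everything else on the bench where it is.

Things in the scene. Friction and masses are not known exactly. Their poses are not given: they have to be found in the camera images.
- drive: Focus drive unit, fixed: aluminium base plate 110 x 270 x 12 mm, long side along y. Origin on the table under the setscrew axis; z up, y along the shaft towards the lever. White motor housing (y -125 to -25 mm, top 87 mm), dark round hub (48 mm across, y -17 to 17, top 74 mm) with the setscrew upright in its top, bearing pillar (y 50 to 66, top 67 mm), then the lever.
- shaft: Steel shaft, 20 mm across, with one flat 2 mm deep along it (seen between hub and pillar). Origin on its axis under the setscrew, 50 mm above the table; y along the shaft. The flat and the lever both point to its own +z, so the flat faces the setscrew when the lever stands upright (within 9 degrees). At the start it leans 0.45 to 1.0 rad to the robot's side (drive's -x).
- lever_ball (a point): Centre of the ball, 18 mm across, at the lever's end: at y = 93 mm along the shaft, 58 mm from its axis. The lever's arm below it is 10 mm thick across the swing, 12 mm wide along the shaft. It turns stiffly (about 0.07 N m, 1 to 2 N at the ball) and stays where it is left. Over 25 N is too rough.
- setscrew: Quick-thread steel setscrew, head 26 mm across. Origin at the centre of its socket's mouth (top of the head), 91 to 92 mm above the table at the start. Hex socket 15 mm across flats, 12 mm deep. This frame sinks with the screw but does not turn with it: how the hex stands must be felt or seen. Press the key lightly while feeling for it.
- screw_tip (a point): Ball tip of the setscrew (its lowest point). Clockwise from above tightens, sinking 3.8 mm per rad. Free turning takes 0.14 to 0.2 N m. The tip meets the flat after 0.55 to 0.8 rad (the round after 0.05 to 0.25: do not force it there), then torque climbs above the free one by 0.03 to 0.04 N m per 10 N of clamping. Firm: 18 to 50 N, so aim for 0.08 to 0.11 N m above free. Over 60 N scars it.
- key: The larger T-handle hex key, about 130 g, upright in the stand. Origin at the centre of its lower tip, z up to the handle. Steel hex shank 14 mm across flats, 56 mm long (two flats face its +x and -x; the lowest 2.5 mm is a cone, 7 mm wide at the tip), then a round boss 28 mm across up to 68 mm, then the black bar handle.
- key_handle (a point): Centre of the larger key's bar handle, 79 mm above its tip. The bar is 14 mm wide (key's x), 64 mm long (key's y), 22 mm high.
- stand: Grey key stand, fixed, 60 x 165 x 60 mm, origin under its centre, long side along its y. Two round upright through holes, 20 mm wide, at y = -45 and +45 mm. A key in its hole rests with its boss on the stand's top, tip 4 mm above the table. Which key is in which hole varies.
- key_small: The smaller T-handle key (8 mm hex, handle 10 x 42 x 16 mm), in the stand's other hole; leave it.
- dish: Closed clear culture dish, 55 mm across, 13 mm high; leave it.
- objective: Steel microscope objective, 31 mm across, 45 mm high, standing; leave it.
- eyepiece: Black eyepiece, 38 mm across, 52 mm high, standing; leave it.
- slide_box: Blue slide box, 90 x 170 x 35 mm; leave it.
- reagent: Small amber bottle, 44 mm across, 90 mm high; leave it.
- screwdriver: Screwdriver lying on the bench, 170 mm long; leave it.
There are look-alikes about, which are no part of the job. Leave any yellow look-alike of the key alone.

How it is judged:
On the way, in this order (a step that is already met when the one before it is completed fails the run):
1. the shaft's flat faces the setscrew (within 9 degrees) (angle between the z axis of shaft and the z axis of drive, either way round below 0.16 rad), for 0.2 s.
2. the larger key is seated in the setscrew's socket (tip at least 5 mm inside) (z of key in the frame of setscrew below -0.005 m and horizontal distance between key and setscrew below 0.003 m), for 0.1 s.
3. with the key in the socket the screw is tight on the flat (over 18 N) (contact force between setscrew and shaft above 18 N and angle between the z axis of shaft and the z axis of drive, either way round below 0.16 rad and horizontal distance between key and setscrew below 0.006 m), for 0.2 s.
At the end, for the whole second after the job is handed in: The flat faces the setscrew within 9 degrees and the screw stays tight on it (clamping over 12 N, head sunk onto the flat); the larger key is back in the hole it came from, fully down (within 8 mm of where it was), upright and released (angle between the z axis of shaft and the z axis of drive, either way round below 0.16 rad and contact force between setscrew and shaft above 12 N and z of setscrew in the frame of drive below 0.0898 m and distance of key from where it was at the start of the episode below 0.008 m and angle between key's own z axis and vertical below 0.1 rad and linear speed of key below 0.02 m/s and contact force between the fingers and key below 0.1 N); the robot touches nothing.
It fails at once if the screw is overtightened (over 60 N on the shaft) (contact force between setscrew and shaft above 60 N).
It fails at once if the screw is forced onto the round of the shaft (over 8 N with the flat more than 0.45 rad away) (contact force between setscrew and shaft above 8 N and angle between the z axis of shaft and the z axis of drive, either way round above 0.45 rad).
It fails at once if the shaft or lever is handled roughly (over 25 N) (contact force between the arm and shaft above 25 N).
It fails at once if the smaller key is moved over 12 mm or another thing on the bench over 30 mm (distance of key_small from where it was at the start of the episode above 0.012 m or distance of any of dish, objective, eyepiece, slide_box, reagent, screwdriver from where it was at the start of the episode above 0.03 m).
It also fails if it takes over 72 s, if anything falls off the work surface, if the arm or the gripper's body presses on something with over 40 N, if the wrist force passes 120 N, or if a joint passes its speed limit or range.

## Working session

There is one attempt and no reset: what is moved stays moved. The work goes in short steps, Python scripts to look and compute and a tool call to move; the robot and the scene stay as the last step left them, time stands still between calls to the robot, and variables do not carry over. Pictures are saved under pics/ and viewed, at most 10 in all, crops included, and the job is handed in when it is done.

Besides the shell and the picture viewer there is one more tool, called after "Emit:" as name(argument=value, ...) on one line, values as JSON. servo_tool: Moves the arm, as the interface text tells. Its arguments: {"type":"object","properties":{"series":{"type":"array"}},"required":["series"]}

```bash
mkdir -p pics
cat > h.py <<'E'
from workcell import *
import numpy as np, cv2
def snap(n,f):
    im=get_image(n); cv2.imwrite(f'pics/{f}.png',im['color'][:,:,::-1]); np.save(f'pics/{f}.npy',im,allow_pickle=True); return im
def load(f): return np.load(f'pics/{f}.npy',allow_pickle=True).item()
def ray(im,u,v):
    T=np.array(im['cam_to_world']); f=240/np.tan(np.radians(im['fovy'])/2)
    d=T[:3,:3]@np.array([(u-im['cx'])/f,(v-im['cy'])/f,1]); return T[:3,3],d/np.linalg.norm(d)
def plane(im,u,v,z):
    o,d=ray(im,u,v); return o+d*(z-o[2])/d[2]
def tri(a,pa,b,pb):
    o1,d1=ray(a,*pa);o2,d2=ray(b,*pb)
    s=np.linalg.lstsq(np.c_[d1,-d2],o2-o1,rcond=None)[0]
    p,q=o1+d1*s[0],o2+d2*s[1]; return (p+q)/2,np.linalg.norm(p-q)
def proj(im,p):
    T=np.linalg.inv(im['cam_to_world']); f=240/np.tan(np.radians(im['fovy'])/2)
    c=T[:3,:3]@np.array(p)+T[:3,3]; return c[0]/c[2]*f+im['cx'],c[1]/c[2]*f+im['cy']
E
python3 - <<'E'
from h import *
np.set_printoptions(precision=4,suppress=True)
for n in('side','top'):
    im=snap(n,n+'0'); print(n,im['fovy'],im['cx'],im['cy'],im['cam_to_world'])
print(get_state())
E
```

```text
side 55.99433848056319 320.860252849988 243.36799019018045 [[-0.9985 -0.0279  0.047   0.5016]
 [-0.054   0.6454 -0.762   0.7829]
 [-0.0091 -0.7634 -0.6459  0.7406]
 [ 0.      0.      0.      1.    ]]
top 43.2808146224492 323.2999427419828 234.47348121016668 [[ 0.001  -0.9888  0.1491  0.358 ]
 [-1.     -0.0004  0.0041  0.0239]
 [-0.004  -0.1491 -0.9888  1.3512]
 [ 0.      0.      0.      1.    ]]
{'time': 0.1, 'qpos': array([-1.2304,  0.3536,  1.634 ,  0.    ,  1.1552, -0.0024]), 'joint_velocities': array([-0.0006,  0.0013, -0.0032, -0.001 ,  0.0002, -0.0007]), 'joint_torque': array([ -0.0007, -59.4907, -33.4933,   0.07  ,   0.0184,  -0.    ]), 'eef_pos': array([ 0.2099, -0.5882,  0.2219]), 'tool_rot': array([-0.0006,  0.9853,  0.1706, -0.0001]), 'ft_force': array([-0.6622,  0.3947,  0.8513]), 'moment': array([0.0256, 0.0379, 0.0151]), 'grip_force': 0.0, 'gripper_width': 0.09176512144984263}
```

View pics/side0.png

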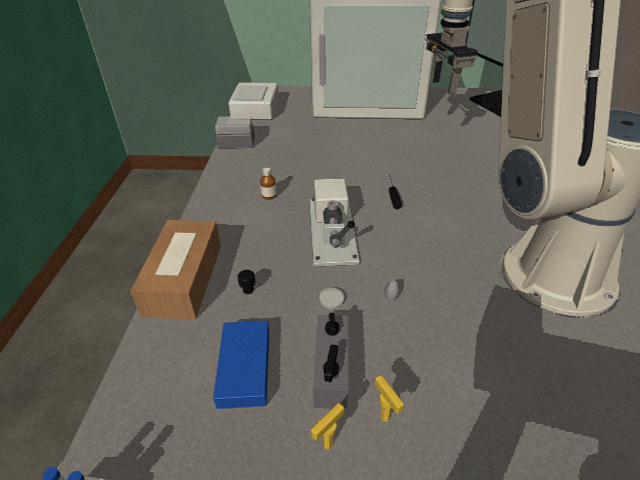

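View pics/top0.png

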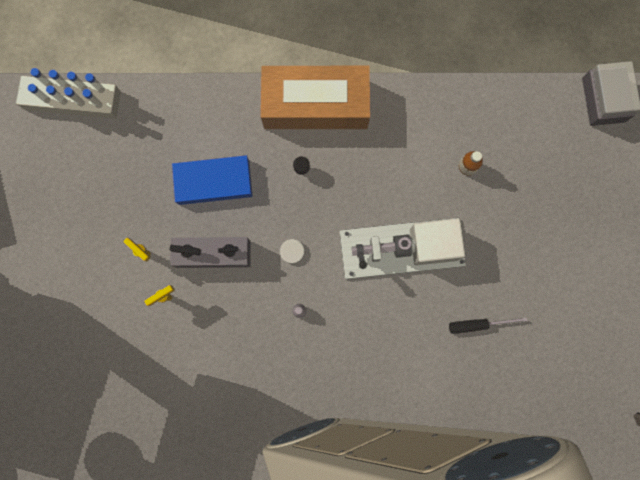

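Side view: the drive is near (335,220), with its lever ball at about (351,224). The stand is at (332,360). Candidates for the key are the black handle at (331,365), the black handle at (332,325), and the yellow ones at (328,425) and (390,398). The black one at (331,365) fits, because it is the larger and it stands in the stand. I'll confirm that in an enlarged crop.

Run:
```python
from h import *
s=load('side0')['color'][:,:,::-1];t=load('top0')['color'][:,:,::-1]
r=lambda a:cv2.resize(a,(400,300),interpolation=cv2.INTER_CUBIC)
m=np.vstack([np.hstack([r(s[300:405,265:405]),r(s[170:275,265:405])]),np.hstack([r(t[220:280,160:240+0]),r(t[212:287,340:440])])])
cv2.imwrite('pics/m0.png',m)
```

```text
(no output)
```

View pics/m0.png

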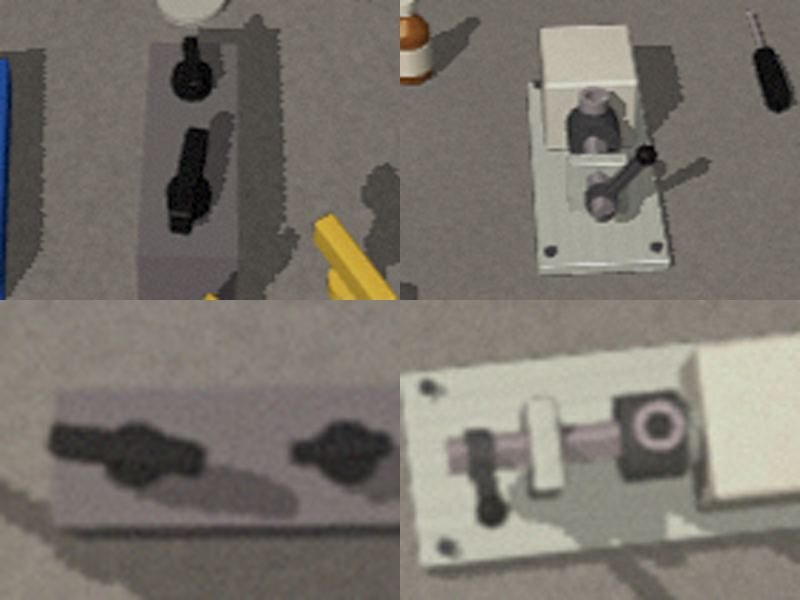

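The crop confirms the target: the larger black key is at side (331,362), top (186,250). The smaller one is at top (229,250). Setscrew mouth is at top (405,243), side (333,204). Lever ball is at top (363,265), side (351.5,224).

```bash
cat > m1.py <<'E'
from h import *
np.set_printoptions(precision=4,suppress=True)
s=load('side0');t=load('top0')
def blob(im,x0,y0,x1,y1,thr):
    g=cv2.GaussianBlur(cv2.resize(im['color'][y0:y1,x0:x1].max(2),None,fx=4,fy=4,interpolation=cv2.INTER_CUBIC),(5,5),0)
    m=(g<thr).astype(np.uint8)
    c=max(cv2.findContours(m,cv2.RETR_EXTERNAL,cv2.CHAIN_APPROX_NONE)[0],key=cv2.contourArea)
    f=lambda p:(p[0]/4+x0-.375,p[1]/4+y0-.375)
    (cx,cy),wh,a=cv2.minAreaRect(c); M=cv2.moments(c)
    box=[f(p) for p in cv2.boxPoints(((cx,cy),wh,a))]
    return f((cx,cy)),box,np.array(wh)/4,f((M['m10']/M['m00'],M['m01']/M['m00']))
for nm,im,r,th in[('key',t,(165,235,210,270),55),('small',t,(212,235,245,268),55),('ball t',t,(355,257,370,275),60),('ball s',s,(345,217,360,232),45),('key s',s,(315,340,350,390),45)]:
    c,b,wh,m=blob(im,*r,th); print(nm,np.array(c),wh,np.array(m),np.array(b).round(1).tolist())
print('screw',tri(t,(404.7,243.2),s,(332.9,204)))
print('ball',tri(t,(363,265.2),s,(351.5,224.2)))
print('keytop',tri(t,(185.5,249.8),s,(331,360)))
for e in [(170.5,248.2),(201.,252.)]: print('bar end',plane(t,*e,.094))
# stand & plate corners
for nm,uvs,z in[('plate',[(340.5,231),(460,219.5),(350,279),(466,262)],.012)]:
    for uv in uvs: print(nm,plane(t,*uv,z))
E
python3 m1.py
```

```text
key [185.125 250.875] [11.5 29.5] [185.7976 250.1645] [[170.39999389648438, 245.10000610351562], [199.89999389648438, 245.10000610351562], [199.89999389648438, 256.6000061035156], [170.39999389648438, 256.6000061035156]]
small [227.85 249.3 ] [16.6587 11.7394] [228.5463 250.0592] [[217.8000030517578, 250.8000030517578], [223.0, 240.3000030517578], [237.89999389648438, 247.8000030517578], [232.6999969482422, 258.29998779296875]]
ball t [362.625 263.75 ] [7.25 5.5 ] [362.4568 264.0074] [[359.8999938964844, 260.1000061035156], [365.3999938964844, 260.1000061035156], [365.3999938964844, 267.3999938964844], [359.8999938964844, 267.3999938964844]]
ball s [350.5 224. ] [6.75 7.25] [350.6791 224.0233] [[346.8999938964844, 220.60000610351562], [354.1000061035156, 220.60000610351562], [354.1000061035156, 227.39999389648438], [346.8999938964844, 227.39999389648438]]
key s [330.6618 362.8793] [36.8952 15.5425] [331.2343 363.8204] [[322.0, 344.79998779296875], [337.5, 344.1000061035156], [339.29998779296875, 380.8999938964844], [323.79998779296875, 381.70001220703125]]
screw (array([ 0.5287, -0.1424,  0.0867]), np.float64(0.002789275673799148))
ball (array([ 0.4819, -0.0537,  0.093 ]), np.float64(0.0019577797583021275))
keytop (array([0.5155, 0.3198, 0.0859]), np.float64(0.0008839273764002228))
bar end [0.5183 0.3495 0.094 ]
bar end [0.5103 0.2852 0.094 ]
plate [ 0.5678 -0.0091  0.012 ]
plate [ 0.5941 -0.2774  0.012 ]
plate [ 0.4603 -0.0298  0.012 ]
plate [ 0.4982 -0.2876  0.012 ]
```

```bash
python3 -c "
import workcell;print([(k,getattr(workcell,k)) for k in dir(workcell) if k[0]!='_' and not callable(getattr(workcell,k))])"
```

```text
[('finger_overhang', 0.008)]
```

Emit:
servo_tool(series=[{"dx": 22,"dy": 44,"spin": 6.4,"gripper": 0.3},{"dx": 22,"dy": 44,"spin": 6.4,"gripper": 0.3},{"dx": 22,"dy": 44,"spin": 6.4,"gripper": 0.3},{"dx": 22,"dy": 44,"spin": 6.4,"gripper": 0.3},{"dx": 22,"dy": 44,"spin": 6.4,"gripper": 0.3},{"dx": 22,"dy": 44,"spin": 6.4,"gripper": 0.3},{"dx": 22,"dy": 44,"spin": 6.4,"gripper": 0.3},{"dx": 22,"dy": 44,"spin": 6.4,"gripper": 0.3},{"dx": 22,"dy": 44,"spin": 6.4,"gripper": 0.3},{"dx": 22,"dy": 44,"spin": 6.4,"gripper": 0.3},{"dx": 22,"dy": 44,"spin": 6.4,"gripper": 0.3},{"dx": 22,"dy": 44,"spin": 6.4,"gripper": 0.3}])

```text
invalid input at $.series[0]: expected keys gripper, dx, dy, dz, spin
```

Emit:
servo_tool(series=[{"dx": 22,"dy": 44,"dz": 0,"spin": 6.4,"gripper": 0.3},{"dx": 22,"dy": 44,"dz": 0,"spin": 6.4,"gripper": 0.3},{"dx": 22,"dy": 44,"dz": 0,"spin": 6.4,"gripper": 0.3},{"dx": 22,"dy": 44,"dz": 0,"spin": 6.4,"gripper": 0.3},{"dx": 22,"dy": 44,"dz": 0,"spin": 6.4,"gripper": 0.3},{"dx": 22,"dy": 44,"dz": 0,"spin": 6.4,"gripper": 0.3},{"dx": 22,"dy": 44,"dz": 0,"spin": 6.4,"gripper": 0.3},{"dx": 22,"dy": 44,"dz": 0,"spin": 6.4,"gripper": 0.3},{"dx": 22,"dy": 44,"dz": 0,"spin": 6.4,"gripper": 0.3},{"dx": 22,"dy": 44,"dz": 0,"spin": 6.4,"gripper": 0.3},{"dx": 22,"dy": 44,"dz": 0,"spin": 6.4,"gripper": 0.3},{"dx": 8,"dy": 7,"dz": 0,"spin": 6.4,"gripper": 0.3}])

```text
time: 1.3
eef_pos: [0.4613, -0.0936, 0.2225]
tool_rot: [-0.0, 0.663, 0.748, 0.001]
ft_force: [-0.5, 0.7, 0.4]
gripper_width: 0.0599
grip_force: 0.0
```

Emit:
servo_tool(series=[{"dx": 0,"dy": 0,"dz": 0,"spin": 0,"gripper": 0.3},{"dx": 0,"dy": 0,"dz": 0,"spin": 0,"gripper": 0.3}])

```text
time: 1.5
eef_pos: [0.4596, -0.0978, 0.2223]
tool_rot: [-0.0, 0.667, 0.745, -0.0]
ft_force: [-0.1, -0.5, 0.0]
gripper_width: 0.0598
grip_force: 0.0
```

Emit:
servo_tool(series=[{"dx": 22,"dy": 43,"dz": 0,"spin": 0,"gripper": 0.3},{"dx": 0,"dy": 0,"dz": -40,"spin": 0,"gripper": 0.3},{"dx": 0,"dy": 0,"dz": -40,"spin": 0,"gripper": 0.3},{"dx": 0,"dy": 0,"dz": -32,"spin": 0,"gripper": 0.3},{"dx": 0,"dy": 0,"dz": -20,"spin": 0,"gripper": 0.3},{"dx": 0,"dy": 0,"dz": 0,"spin": 0,"gripper": 0.3}])

```text
time: 2.1
eef_pos: [0.4794, -0.0557, 0.0882]
tool_rot: [-0.002, 0.668, 0.744, -0.002]
ft_force: [-1.4, -0.6, -0.2]
gripper_width: 0.0595
grip_force: 0.0
```

Run:
```python
from h import *
s=snap('side','side1')['color'][:,:,::-1];t=snap('top','top1')['color'][:,:,::-1]
r=lambda a:cv2.resize(a,(400,300),interpolation=cv2.INTER_CUBIC)
cv2.imwrite('pics/m1.png',np.hstack([r(s[150:285,265:445]),r(t[205:310,300:440])]))
```

```text
(no output)
```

View pics/m1.png

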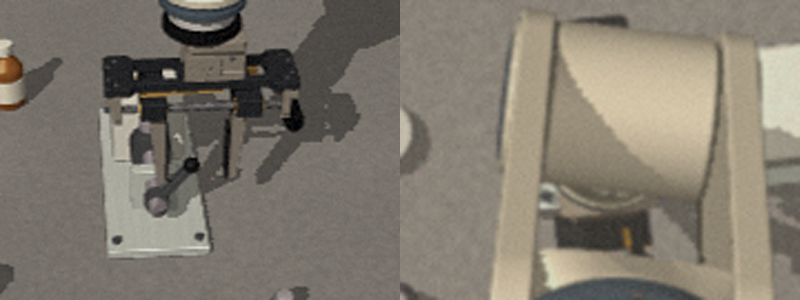

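The fingers straddle the ball: left finger at crop (158,165), ball at (191,166), right finger at (230,165). Next I push toward +x.

Emit:
servo_tool(series=[{"dx": 8,"dy": 1,"dz": 0,"spin": 0,"gripper": 0.3},{"dx": 7,"dy": 1,"dz": 0,"spin": 0,"gripper": 0.3},{"dx": 4,"dy": 0,"dz": 0,"spin": 0,"gripper": 0.3},{"dx": 4,"dy": 0,"dz": 0,"spin": 0,"gripper": 0.3},{"dx": 4,"dy": 0,"dz": 0,"spin": 0,"gripper": 0.3},{"dx": 4,"dy": 1,"dz": 0,"spin": 0,"gripper": 0.3},{"dx": 4,"dy": 0,"dz": 0,"spin": 0,"gripper": 0.3},{"dx": 4,"dy": 1,"dz": 0,"spin": 0,"gripper": 0.3},{"dx": 4,"dy": 0,"dz": 0,"spin": 0,"gripper": 0.3},{"dx": 4,"dy": 1,"dz": 0,"spin": 0,"gripper": 0.3},{"dx": 4,"dy": 0,"dz": 0,"spin": 0,"gripper": 0.3},{"dx": 4,"dy": 1,"dz": 0,"spin": 0,"gripper": 0.3}])

```text
time: 3.4
eef_pos: [0.5376, -0.0487, 0.0906]
tool_rot: [0.0, 0.666, 0.746, 0.0]
ft_force: [-1.6, -1.3, 0.7]
gripper_width: 0.0597
grip_force: 0.8
```

Emit:
servo_tool(series=[{"dx": 3,"dy": 0,"dz": 0,"spin": 0,"gripper": 0.3},{"dx": 0,"dy": 0,"dz": 0,"spin": 0,"gripper": 0.3},{"dx": 0,"dy": 0,"dz": 0,"spin": 0,"gripper": 0.3}])

```text
time: 3.7
eef_pos: [0.5404, -0.0486, 0.0906]
tool_rot: [0.0, 0.666, 0.746, 0.0]
ft_force: [-0.4, 0.3, 0.4]
gripper_width: 0.0596
grip_force: 0.0
```

Run:
```python
from h import *
s=snap('side','side2')
np.set_printoptions(precision=4,suppress=True)
print('expected upright ball px',proj(s,(.519,-.050,.108)))
im=s['color'][:,:,::-1]
cv2.imwrite('pics/m2.png',cv2.resize(im[160:280,265:425],(800,600),interpolation=cv2.INTER_CUBIC))
```

```text
expected upright ball px (np.float64(335.25329219276006), np.float64(219.54613542190975))
```

View pics/m2.png

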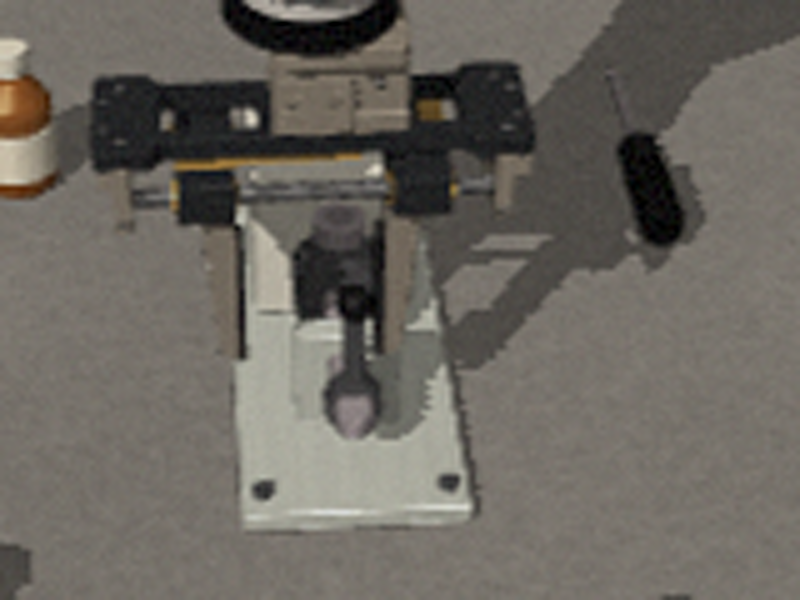

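Ball is at crop (355,300), which is px (336,220), against (335,219.5) expected for upright. The lever is therefore upright to within about 0.03 rad. I'll back off and go above the key.

Emit:
servo_tool(series=[{"dx": -20,"dy": -2,"dz": 0,"spin": 0,"gripper": 0.3},{"dx": 0,"dy": 0,"dz": 45,"spin": 0,"gripper": 0.3},{"dx": 0,"dy": 0,"dz": 48,"spin": 0,"gripper": 0.3},{"dx": 0,"dy": 0,"dz": 45,"spin": 0,"gripper": 0.3},{"dx": 0,"dy": 47,"dz": 0,"spin": -1.7,"gripper": 0.3},{"dx": 0,"dy": 47,"dz": 0,"spin": -1.7,"gripper": 0.3},{"dx": 0,"dy": 47,"dz": 0,"spin": -1.7,"gripper": 0.3},{"dx": 0,"dy": 46,"dz": 0,"spin": -1.7,"gripper": 0.3},{"dx": 0,"dy": 46,"dz": 0,"spin": -1.7,"gripper": 0.3},{"dx": -2,"dy": 46,"dz": 0,"spin": -1.7,"gripper": 0.3},{"dx": -2,"dy": 46,"dz": 0,"spin": -1.7,"gripper": 0.3},{"dx": -2,"dy": 45,"dz": 0,"spin": -1.7,"gripper": 0.3}])

```text
time: 4.95
eef_pos: [0.5137, 0.3214, 0.2287]
tool_rot: [0.0, 0.75, 0.661, 0.0]
ft_force: [0.3, 0.5, -0.5]
gripper_width: 0.0597
grip_force: 0.0
```

Emit:
servo_tool(series=[{"dx": 0,"dy": 0,"dz": 0,"spin": 0,"gripper": 0.3},{"dx": 0,"dy": 0,"dz": 0,"spin": 0,"gripper": 0.3}])

```text
time: 5.15
eef_pos: [0.5136, 0.3199, 0.2282]
tool_rot: [0.0, 0.749, 0.662, -0.0]
ft_force: [0.7, -0.2, 0.2]
gripper_width: 0.0599
grip_force: 0.0
```

Run:
```python
from h import *
np.set_printoptions(precision=4,suppress=True)
s=snap('side','side3');t=snap('top','top3')
print(get_state()['eef_pos'],get_state()['moment'])
T=t['color'];S=s['color']
r=lambda a:cv2.resize(a[:,:,::-1],(400,300),interpolation=cv2.INTER_CUBIC)
cv2.imwrite('pics/m3.png',np.vstack([np.hstack([r(S[250:400,245:445]),r(S[180:240,295:375])]),np.hstack([r(T[205:280,150:250]),r(T[222:282,345:425])])]))
```

```text
[0.5139 0.3184 0.2284] [-0.0341 -0.1069 -0.0045]
```

View pics/m3.png

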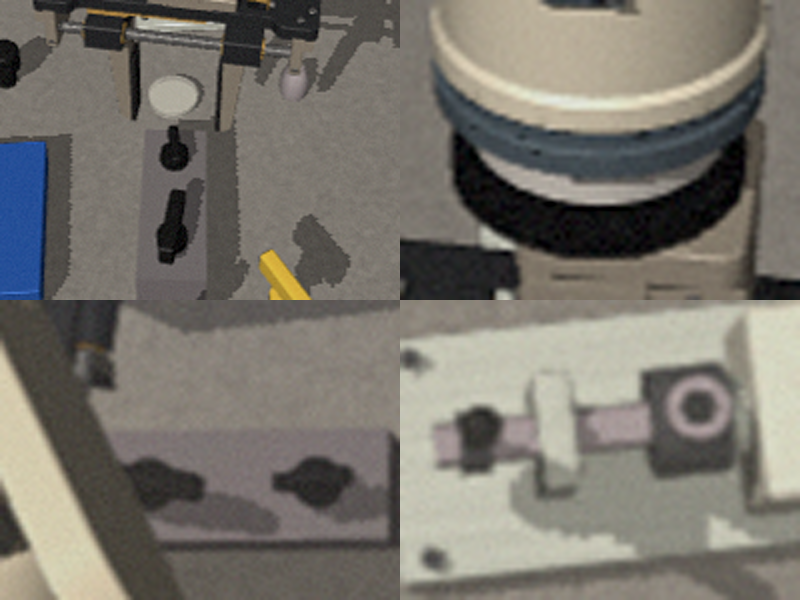

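Top view after the push: the ball is at about (361,247.4) and sits on the shaft line. The fingers are centred over the larger key. I'll descend and grip, and check the ball numerically.

Emit:
servo_tool(series=[{"dx": 1,"dy": 0,"dz": -45,"spin": 0,"gripper": 0.3},{"dx": 0,"dy": 0,"dz": -45,"spin": 0,"gripper": 0.3},{"dx": 0,"dy": 0,"dz": -30,"spin": 0,"gripper": 0.3},{"dx": 0,"dy": 0,"dz": -15,"spin": 0,"gripper": 0.3},{"dx": 0,"dy": 0,"dz": -10,"spin": 0,"gripper": 0.3},{"dx": 0,"dy": 0,"dz": 0,"spin": 0,"gripper": 0.3},{"dx": 0,"dy": 0,"dz": 0,"spin": 0,"gripper": 0.3}])

```text
time: 5.95
eef_pos: [0.516, 0.3196, 0.0849]
tool_rot: [0.0, 0.75, 0.661, 0.001]
ft_force: [-0.4, -0.2, -0.1]
gripper_width: 0.0597
grip_force: 0.0
```

Run:
```python
from h import *
t=load('top3')
for p in[(.519,-.05,.108),(.525,-.05,.108),(.5287,-.1424,.091)]: print(proj(t,p))
print(tri(t,(361,247.4),load('side2'),(336,220)),plane(t,361,247.4,.108),plane(t,404.4,243,.0915))
print(get_state())
```

```text
(np.float64(361.4574759836743), np.float64(247.12363241977567))
(np.float64(361.43327998422444), np.float64(244.25227370992488))
(np.float64(404.93988285190915), np.float64(243.6065224135513))
(array([ 0.51785011, -0.04901518,  0.1076087 ]), np.float64(0.001239632709329114)) [ 0.51842244 -0.04904792  0.108     ] [ 0.52991706 -0.14122519  0.0915    ]
{'time': 5.95, 'qpos': array([ 5.52052187e-01,  4.82469298e-01,  1.78180940e+00, -3.61381762e-05,
        8.75421680e-01,  6.77322491e-01]), 'joint_velocities': array([ 5.06516833e-03, -1.06112693e-02, -6.36181724e-03,  1.20118378e-03,
       -7.83259358e-04,  3.79535577e-05]), 'joint_torque': array([-1.61744552e-01, -6.02342319e+01, -2.60431123e+01,  4.45702777e-02,
       -3.43081076e-02, -3.83746446e-03]), 'eef_pos': array([0.51603142, 0.31959071, 0.08490119]), 'tool_rot': array([1.74415720e-04, 7.49972990e-01, 6.61467776e-01, 9.30027876e-04]), 'ft_force': array([-0.3977423 , -0.18838189, -0.0699211 ]), 'moment': array([-0.06986999, -0.10016587,  0.01860937]), 'grip_force': 0.0, 'gripper_width': 0.059726953399832125}
```

Emit:
servo_tool(series=[{"dx": 0,"dy": 0,"dz": -2,"spin": 0,"gripper": -1},{"dx": 0,"dy": 0,"dz": 0,"spin": 0,"gripper": -1},{"dx": 0,"dy": 0,"dz": 0,"spin": 0,"gripper": -1},{"dx": 0,"dy": 0,"dz": 0,"spin": 0,"gripper": -1},{"dx": 0,"dy": 0,"dz": 0,"spin": 0,"gripper": -1},{"dx": 0,"dy": 0,"dz": 0,"spin": 0,"gripper": -1}])

```text
time: 6.55
eef_pos: [0.5151, 0.3194, 0.0816]
tool_rot: [0.0, 0.75, 0.662, 0.0]
ft_force: [0.7, -0.1, 1.3]
gripper_width: 0.0139
grip_force: 7.8
```

Emit:
servo_tool(series=[{"dx": 0,"dy": 0,"dz": 0,"spin": 0,"gripper": -1},{"dx": 0,"dy": 0,"dz": 0,"spin": 0,"gripper": -1},{"dx": 0,"dy": 0,"dz": 0,"spin": 0,"gripper": -1},{"dx": 0,"dy": 0,"dz": 8,"spin": 0,"gripper": -1},{"dx": 0,"dy": 0,"dz": 20,"spin": 0,"gripper": -1},{"dx": 0,"dy": 0,"dz": 30,"spin": 0,"gripper": -1},{"dx": 0,"dy": 0,"dz": 40,"spin": 0,"gripper": -1},{"dx": 0,"dy": 0,"dz": 40,"spin": 0,"gripper": -1},{"dx": 0,"dy": 0,"dz": 0,"spin": 0,"gripper": -1},{"dx": 0,"dy": 0,"dz": 0,"spin": 0,"gripper": -1}])

```text
time: 7.55
eef_pos: [0.5153, 0.3195, 0.2207]
tool_rot: [0.0, 0.75, 0.662, 0.001]
ft_force: [0.1, 0.4, -2.5]
gripper_width: 0.0136
grip_force: 30.0
```

Run:
```python
from h import *
s=snap('side','side4'); S=s['color']
x=get_state();print(x['eef_pos'],x['ft_force'],x['moment'],x['grip_force'],x['gripper_width'],x['joint_torque'][5])
print(proj(s,x['eef_pos']-[0,0,.0776]),proj(s,x['eef_pos']-[0,0,.0276]))
cv2.imwrite('pics/m4.png',cv2.resize(S[230:380,245:445,::-1],(800,600),interpolation=cv2.INTER_CUBIC))
```

```text
[0.51456289 0.31903938 0.21922507] [ 0.12447851  0.06403545 -2.15807098] [-0.0825728  -0.10707854  0.03000272] 29.999667406082153 0.013773487253784083 0.0013896472955821082
(np.float64(331.5229982181783), np.float64(339.3486856101837)) (np.float64(331.7202370430048), np.float64(319.4068268917602))
```

View pics/m4.png

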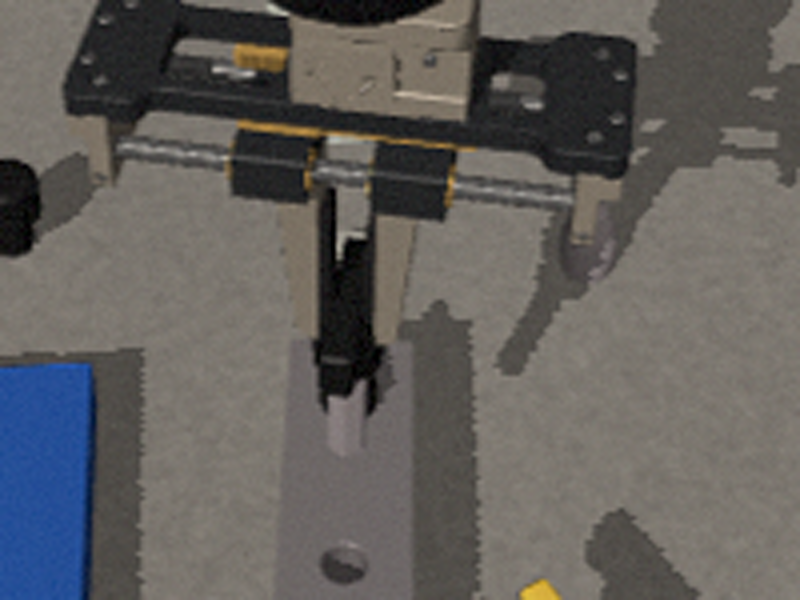

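Side view: the key hangs upright in the fingers with its tip at crop (345,455), px (331,344). The empty hole is at crop (345,565), px (331.3,371.2). The hole gives the key's position along the bar.

Run:
```python
from h import *
np.set_printoptions(precision=4,suppress=True)
s=load('side4'); S=s['color'].astype(int)
print('hole',plane(s,331.3,371.2,.06))
# shank tip colours down the column, and hole mask
print(S[324:350,331].mean(1).round())
print(S[344:400,331].mean(1).round())
# key front: tip row ->  y if z known, or z if y = TCP
o,d=ray(s,331.3,343);
for z in(.138,.1416): print(plane(s,331.3,343.,z))
for y in(.319,.322):print(o+d*(y-o[1])/d[1])
t=load('top0'); print('stand corners z=.06',[plane(t,*p,.06) for p in[(170.5,237),(247.5,237.5),(170.5,265.5),(247.5,265.5)]])
```

```text
hole [0.5142 0.3247 0.06  ]
[ 23.  24.  21.  12.  17.  68. 123. 118. 117. 116. 120. 117. 117. 120.
 117. 118. 119. 118. 116. 118. 103. 103. 106. 107. 103. 106.]
[103. 103. 106. 107. 103. 106. 103. 103. 107. 101. 104. 103. 103. 105.
 104. 103. 106. 104. 104. 105. 106. 117. 108.  92.  91.  97.  92.  53.
  58.  54.  56.  59.  91. 107. 105. 102. 104. 105. 104. 101. 105. 105.
 106. 107. 104. 106.  98.  98.  97.  99.  97.  93.  96.  94.  96.  97.]
[0.5147 0.3236 0.138 ]
[0.5147 0.3264 0.1416]
[0.5149 0.319  0.1319]
[0.5148 0.322  0.1358]
stand corners z=.06 [array([0.547 , 0.3592, 0.06  ]), array([0.546 , 0.1928, 0.06  ]), array([0.4853, 0.3568, 0.06  ]), array([0.4854, 0.1916, 0.06  ])]
```

Emit:
servo_tool(series=[{"dx": 0,"dy": -20,"dz": 5,"spin": 0,"gripper": -1},{"dx": 1,"dy": -45,"dz": 5,"spin": 0,"gripper": -1},{"dx": 1,"dy": -45,"dz": 0,"spin": 0,"gripper": -1},{"dx": 1,"dy": -45,"dz": 0,"spin": 0,"gripper": -1},{"dx": 1,"dy": -45,"dz": 0,"spin": 0,"gripper": -1},{"dx": 2,"dy": -45,"dz": 0,"spin": 0,"gripper": -1},{"dx": 2,"dy": -45,"dz": 0,"spin": 0,"gripper": -1},{"dx": 2,"dy": -45,"dz": 0,"spin": 0,"gripper": -1},{"dx": 2,"dy": -45,"dz": 0,"spin": 0,"gripper": -1},{"dx": 2,"dy": -45,"dz": 0,"spin": 0,"gripper": -1},{"dx": 0,"dy": -36,"dz": 0,"spin": 0,"gripper": -1},{"dx": 0,"dy": 0,"dz": 0,"spin": 0,"gripper": -1}])

```text
time: 8.8
eef_pos: [0.5275, -0.146, 0.2284]
tool_rot: [-0.0, 0.751, 0.66, -0.001]
ft_force: [-0.9, 0.3, -1.3]
gripper_width: 0.0138
grip_force: 30.0
```

Emit:
servo_tool(series=[{"dx": 0,"dy": 0,"dz": -30,"spin": 0,"gripper": -1},{"dx": 0,"dy": 0,"dz": -8,"spin": 0,"gripper": -1},{"dx": 0,"dy": 0,"dz": 0,"spin": 0,"gripper": -1},{"dx": 0,"dy": 0,"dz": 0,"spin": 0,"gripper": -1}])

```text
time: 9.2
eef_pos: [0.5289, -0.1412, 0.1918]
tool_rot: [-0.0, 0.75, 0.662, -0.0]
ft_force: [0.2, -0.5, -1.1]
gripper_width: 0.0138
grip_force: 30.0
```

Run:
```python
from h import *
s=snap('side','side5'); S=s['color']
x=get_state();print(x['eef_pos'],x['ft_force'],x['moment'],x['joint_torque'][5])
print('tip exp',proj(s,x['eef_pos']-[0,0,.0776]),'screw exp',proj(s,(.529,-.142,.0915)))
cv2.imwrite('pics/m5.png',cv2.resize(S[175:235,295:375,::-1],(800,600),interpolation=cv2.INTER_CUBIC))
```

```text
[ 0.5293623  -0.14131842  0.19224829] [-0.17510737 -0.51947432 -0.05114604] [-0.04547507 -0.0743786  -0.0208295 ] -0.000975879120233003
tip exp (np.float64(332.17126443899457), np.float64(194.80378357704356)) screw exp (np.float64(332.25998347408193), np.float64(202.38753420234156))
```

View pics/m5.png

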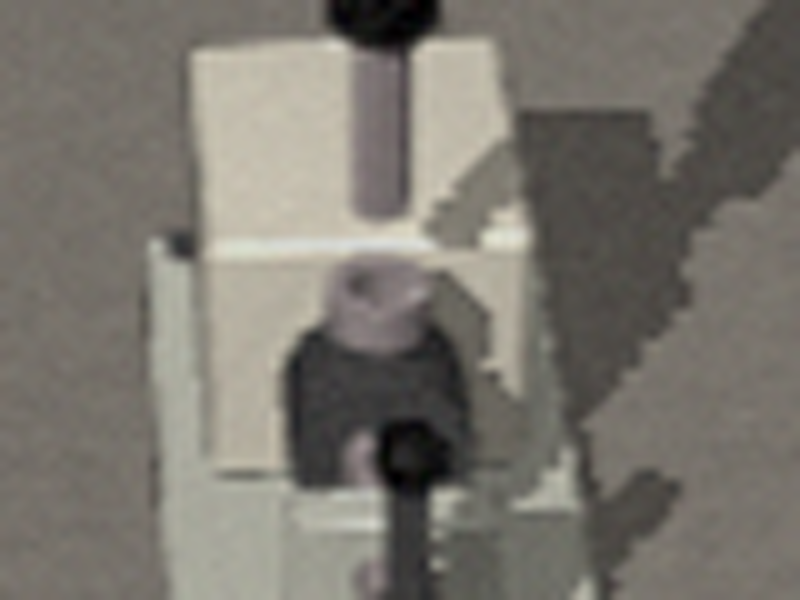

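Key tip bottom is at px (332.7,196.3), and the screw mouth is centred at about (332.4,203.4), so they're aligned to about 2 mm. I'll nudge by (+0.5,+1.5) and lower until contact.

Emit:
servo_tool(series=[{"dx": 0.5,"dy": 1.5,"dz": -10,"spin": 0,"gripper": -1},{"dx": 0,"dy": 0,"dz": -7,"spin": 0,"gripper": -1},{"dx": 0,"dy": 0,"dz": -3,"spin": 0,"gripper": -1},{"dx": 0,"dy": 0,"dz": 0,"spin": 0,"gripper": -1},{"dx": 0,"dy": 0,"dz": 0,"spin": 0,"gripper": -1}])

```text
time: 9.75
eef_pos: [0.5296, -0.1401, 0.1716]
tool_rot: [-0.0, 0.75, 0.662, -0.0]
ft_force: [-0.1, 0.2, -0.6]
gripper_width: 0.0139
grip_force: 30.0
```

Emit:
servo_tool(series=[{"dx": 0,"dy": 0,"dz": -1,"spin": 0,"gripper": -1},{"dx": 0,"dy": 0,"dz": -1,"spin": 0,"gripper": -1},{"dx": 0,"dy": 0,"dz": -1,"spin": 0,"gripper": -1},{"dx": 0,"dy": 0,"dz": 0,"spin": 0,"gripper": -1}])

```text
time: 10.15
eef_pos: [0.5297, -0.1402, 0.1687]
tool_rot: [0.0, 0.75, 0.662, 0.0]
ft_force: [-0.4, -0.2, -0.1]
gripper_width: 0.0135
grip_force: 30.0
```

Emit:
servo_tool(series=[{"dx": 0,"dy": 0,"dz": -1,"spin": 0,"gripper": -1},{"dx": 0,"dy": 0,"dz": -1,"spin": 0,"gripper": -1},{"dx": 0,"dy": 0,"dz": 0,"spin": 0,"gripper": -1}])

```text
time: 10.45
eef_pos: [0.5299, -0.1408, 0.1668]
tool_rot: [0.001, 0.75, 0.662, -0.0]
ft_force: [0.2, -3.3, 0.6]
gripper_width: 0.014
grip_force: 30.0
```

Emit:
servo_tool(series=[{"dx": 0,"dy": -1,"dz": -0.5,"spin": 0,"gripper": -1},{"dx": 0,"dy": 0,"dz": -0.5,"spin": 0,"gripper": -1},{"dx": 0,"dy": 0,"dz": 0,"spin": 0,"gripper": -1}])

```text
time: 10.75
eef_pos: [0.53, -0.1414, 0.1661]
tool_rot: [0.0, 0.75, 0.662, 0.0]
ft_force: [-0.8, -2.8, 6.4]
gripper_width: 0.0136
grip_force: 30.0
```

Emit:
servo_tool(series=[{"dx": 0,"dy": 0,"dz": 0,"spin": -4,"gripper": -1},{"dx": 0,"dy": 0,"dz": 0,"spin": -4,"gripper": -1},{"dx": 0,"dy": 0,"dz": 0,"spin": 0,"gripper": -1}])

```text
time: 11.05
eef_pos: [0.5296, -0.1413, 0.166]
tool_rot: [0.0, 0.795, 0.607, -0.0]
ft_force: [-1.3, -3.3, 6.4]
gripper_width: 0.0139
grip_force: 30.0
```

```bash
cat > st.py <<'E'
from h import *
np.set_printoptions(precision=4,suppress=True)
x=get_state();w=x['tool_rot'];print(x['time'],x['eef_pos'],'F',x['ft_force'],'M',x['moment'],'t6',x['joint_torque'][5],'q6',x['qpos'][5],'yaw',np.degrees(2*np.arctan2(w[2],w[1]))-90)
E
python3 st.py
```

```text
11.05 [ 0.5296 -0.1413  0.166 ] F [-1.3252 -3.2737  6.3832] M [-0.5882  0.3373  0.0145] t6 0.9042893908917904 q6 0.003748001842923567 yaw -15.29390249053857
```

Emit:
servo_tool(series=[{"dx": 0,"dy": -1,"dz": 0,"spin": -4,"gripper": -1},{"dx": 0,"dy": 0,"dz": 0,"spin": -4,"gripper": -1},{"dx": 0,"dy": 0,"dz": 0,"spin": 0,"gripper": -1}])

```text
time: 11.35
eef_pos: [0.5295, -0.142, 0.166]
tool_rot: [-0.0, 0.835, 0.55, 0.0]
ft_force: [-1.6, -1.8, 6.9]
gripper_width: 0.014
grip_force: 30.0
```

Emit:
servo_tool(series=[{"dx": 0,"dy": 0,"dz": 0,"spin": -4,"gripper": -1},{"dx": 0,"dy": 0,"dz": 0,"spin": -4,"gripper": -1},{"dx": 0,"dy": 0,"dz": 0,"spin": 0,"gripper": -1}])

```text
time: 11.65
eef_pos: [0.5294, -0.142, 0.166]
tool_rot: [-0.0, 0.872, 0.49, -0.0]
ft_force: [-1.6, -1.2, 6.1]
gripper_width: 0.0141
grip_force: 30.0
```

```bash
python3 st.py
```

```text
11.65 [ 0.5294 -0.142   0.166 ] F [-1.6407 -1.2144  6.1483] M [-0.2228  0.4136  0.0362] t6 0.9070130065083504 q6 0.28120966473414044 yaw -31.30316493301069
```

Emit:
servo_tool(series=[{"dx": -0.7,"dy": -0.5,"dz": 0,"spin": -4,"gripper": -1},{"dx": 0,"dy": 0,"dz": 0,"spin": -4,"gripper": -1},{"dx": 0,"dy": 0,"dz": 0,"spin": 0,"gripper": -1}])

```text
time: 11.95
eef_pos: [0.529, -0.1423, 0.166]
tool_rot: [-0.0, 0.904, 0.428, 0.0]
ft_force: [-0.5, 0.2, 6.1]
gripper_width: 0.0137
grip_force: 30.0
```

Emit:
servo_tool(series=[{"dx": 0,"dy": 0,"dz": 0,"spin": -4,"gripper": -1},{"dx": 0,"dy": 0,"dz": 0,"spin": -4,"gripper": -1},{"dx": 0,"dy": 0,"dz": 0,"spin": 0,"gripper": -1}])

```text
time: 12.25
eef_pos: [0.5288, -0.1422, 0.1659]
tool_rot: [-0.0, 0.931, 0.364, 0.0]
ft_force: [-1.4, 0.9, 6.4]
gripper_width: 0.0137
grip_force: 30.0
```

```bash
python3 st.py
```

```text
12.25 [ 0.5288 -0.1422  0.1659] F [-1.369   0.9107  6.3671] M [0.0749 0.272  0.019 ] t6 0.9066701866686344 q6 0.559272688547106 yaw -47.31288097152088
```

Emit:
servo_tool(series=[{"dx": -0.4,"dy": 0.2,"dz": 0,"spin": -4,"gripper": -1},{"dx": 0,"dy": 0,"dz": 0,"spin": 0,"gripper": -1}])

```text
time: 12.45
eef_pos: [0.5284, -0.142, 0.1658]
tool_rot: [-0.0, 0.944, 0.331, 0.0]
ft_force: [-0.5, 1.0, 4.8]
gripper_width: 0.0137
grip_force: 30.0
```

Emit:
servo_tool(series=[{"dx": 0,"dy": 0,"dz": 0,"spin": -4,"gripper": -1},{"dx": 0,"dy": 0,"dz": 0,"spin": 0,"gripper": -1}])

```text
time: 12.65
eef_pos: [0.5282, -0.142, 0.1656]
tool_rot: [-0.0, 0.954, 0.299, -0.0]
ft_force: [-1.0, -0.1, 2.8]
gripper_width: 0.0135
grip_force: 30.0
```

Emit:
servo_tool(series=[{"dx": 0,"dy": 0,"dz": 0,"spin": -4,"gripper": -1},{"dx": 0,"dy": 0,"dz": 0,"spin": 0,"gripper": -1}])

```text
time: 12.85
eef_pos: [0.5277, -0.1421, 0.165]
tool_rot: [-0.001, 0.964, 0.266, -0.001]
ft_force: [-2.3, 0.1, -0.6]
gripper_width: 0.0138
grip_force: 30.0
```

Emit:
servo_tool(series=[{"dx": 0,"dy": 0,"dz": 0,"spin": -4,"gripper": -1},{"dx": 0,"dy": 0,"dz": 0,"spin": 0,"gripper": -1}])

```text
time: 13.05
eef_pos: [0.5276, -0.142, 0.165]
tool_rot: [-0.001, 0.973, 0.233, -0.001]
ft_force: [-2.4, 0.7, -0.9]
gripper_width: 0.0141
grip_force: 30.0
```

```bash
python3 st.py
```

```text
13.05 [ 0.5276 -0.142   0.165 ] F [-2.3505  0.6525 -0.9244] M [ 0.3468  0.5396 -0.0064] t6 0.9372577629983425 q6 0.834735954935953 yaw -63.07926219225406
```

Emit:
servo_tool(series=[{"dx": -0.8,"dy": 0,"dz": -1,"spin": 0,"gripper": -1},{"dx": 0,"dy": 0,"dz": -1,"spin": 0,"gripper": -1},{"dx": 0,"dy": 0,"dz": 0,"spin": 0,"gripper": -1}])

```text
time: 13.35
eef_pos: [0.5273, -0.1422, 0.1632]
tool_rot: [-0.0, 0.973, 0.233, -0.0]
ft_force: [-2.3, 2.0, -1.4]
gripper_width: 0.0136
grip_force: 30.0
```

```bash
python3 st.py
```

```text
13.35 [ 0.5273 -0.1422  0.1632] F [-2.3094  1.9671 -1.3835] M [0.4787 0.5427 0.072 ] t6 -0.0018819773686118424 q6 0.8345225257742585 yaw -63.08520650895639
```

Emit:
servo_tool(series=[{"dx": -0.5,"dy": 0.5,"dz": -1.5,"spin": 0,"gripper": -1},{"dx": 0,"dy": 0,"dz": -1.5,"spin": 0,"gripper": -1},{"dx": 0,"dy": 0,"dz": -1,"spin": 0,"gripper": -1},{"dx": 0,"dy": 0,"dz": 0,"spin": 0,"gripper": -1},{"dx": 0,"dy": 0,"dz": 0,"spin": 0,"gripper": -1}])

```text
time: 13.85
eef_pos: [0.527, -0.1419, 0.1594]
tool_rot: [-0.0, 0.973, 0.232, -0.0]
ft_force: [-2.0, 1.4, -1.8]
gripper_width: 0.0135
grip_force: 30.0
```

```bash
python3 st.py
```

```text
13.85 [ 0.527  -0.1419  0.1594] F [-1.9704  1.4427 -1.8278] M [ 0.3763  0.5813 -0.0037] t6 0.02489652601070702 q6 0.8364943573043889 yaw -63.154524526377955
```

Emit:
servo_tool(series=[{"dx": -0.5,"dy": 0.3,"dz": -0.3,"spin": -4,"gripper": -1},{"dx": 0,"dy": 0,"dz": -0.3,"spin": -4,"gripper": -1}])

```text
time: 14.05
eef_pos: [0.5267, -0.1415, 0.1591]
tool_rot: [-0.0, 0.987, 0.162, 0.0]
ft_force: [-2.0, 3.1, 1.8]
gripper_width: 0.0135
grip_force: 30.0
```

```bash
cat > av.py <<'E'
from h import *
import sys
np.set_printoptions(precision=3,suppress=True)
n=int(sys.argv[1]); A=[]
for i in range(n):
    x=get_state(); A.append(np.r_[x['ft_force'],x['moment'],x['joint_torque'][5]])
    if i<n-1: get_image('side')
A=np.array(A); w=x['tool_rot']
print(x['time'],x['eef_pos'],'yaw',np.degrees(2*np.arctan2(w[2],w[1]))-90,'mean',A.mean(0)); print('Mz',A[:,5],'t6',A[:,6])
E
python3 av.py 5
```

```text
14.25 [ 0.527 -0.141  0.159] yaw -71.03781319245954 mean [-2.243  2.943  1.336  0.738  0.629  0.173  0.105]
Mz [0.257 0.208 0.126 0.172 0.103] t6 [-1.012 -0.6    1.183  0.636  0.317]
```

Emit:
servo_tool(series=[{"dx": -0.3,"dy": 0.6,"dz": -0.3,"spin": -4,"gripper": -1},{"dx": 0,"dy": 0,"dz": -0.3,"spin": -4,"gripper": -1}])

```text
time: 14.45
eef_pos: [0.5265, -0.141, 0.1586]
tool_rot: [-0.0, 0.996, 0.094, 0.0]
ft_force: [-2.9, 3.3, 1.2]
gripper_width: 0.0138
grip_force: 30.0
```

```bash
python3 av.py 6
```

```text
14.7 [ 0.526 -0.141  0.158] yaw -79.01289924256966 mean [-2.116  2.83   1.638  0.822  0.596  0.166  0.116]
Mz [0.174 0.175 0.194 0.159 0.165 0.129] t6 [-1.02  -0.57   1.181  0.622  0.301  0.181]
```

Emit:
servo_tool(series=[{"dx": 0,"dy": 0,"dz": -0.3,"spin": -4,"gripper": -1},{"dx": 0,"dy": 0,"dz": -0.3,"spin": -4,"gripper": -1}])

```text
time: 14.9
eef_pos: [0.5264, -0.1407, 0.1579]
tool_rot: [-0.0, 1.0, 0.024, 0.0]
ft_force: [-2.8, 5.7, 3.6]
gripper_width: 0.0139
grip_force: 30.1
```

```bash
python3 av.py 6
```

```text
15.15 [ 0.526 -0.141  0.158] yaw -87.05374997554543 mean [-2.84   5.273  3.119  1.25   0.624  0.22   0.092]
Mz [0.296 0.186 0.21  0.214 0.204 0.211] t6 [-1.031 -0.422  1.067  0.494  0.255  0.191]
```

Emit:
servo_tool(series=[{"dx": -0.6,"dy": 1.2,"dz": -0.5,"spin": -2,"gripper": -1},{"dx": 0,"dy": 0,"dz": 0,"spin": -2,"gripper": -1}])

```text
time: 15.35
eef_pos: [0.5263, -0.14, 0.1577]
tool_rot: [0.0, 1.0, -0.01, 0.001]
ft_force: [-2.8, 3.3, 3.9]
gripper_width: 0.0136
grip_force: 30.0
```

```bash
python3 av.py 6
```

```text
15.6 [ 0.526 -0.14   0.158] yaw -91.06223908180081 mean [-1.979  2.507  4.119  0.671  0.429  0.18   0.154]
Mz [0.158 0.203 0.159 0.173 0.211 0.177] t6 [-0.4   -0.165  0.685  0.395  0.234  0.175]
```

Emit:
servo_tool(series=[{"dx": 0,"dy": 0,"dz": -0.2,"spin": -2,"gripper": -1},{"dx": 0,"dy": 0,"dz": -0.2,"spin": -2,"gripper": -1}])

```text
time: 15.8
eef_pos: [0.5262, -0.1398, 0.1572]
tool_rot: [-0.0, 0.999, -0.045, 0.0]
ft_force: [-1.6, 3.7, 5.4]
gripper_width: 0.0137
grip_force: 30.0
```

```bash
python3 av.py 6
```

```text
16.05 [ 0.526 -0.14   0.157] yaw -95.10569420757504 mean [-1.533  3.111  5.034  0.894  0.397  0.187  0.134]
Mz [0.201 0.164 0.195 0.2   0.211 0.152] t6 [-0.43  -0.126  0.618  0.354  0.23   0.159]
```

Emit:
servo_tool(series=[{"dx": -0.2,"dy": 0.8,"dz": 0.2,"spin": -2,"gripper": -1},{"dx": 0,"dy": 0,"dz": 0,"spin": -2,"gripper": -1}])

```text
time: 16.25
eef_pos: [0.526, -0.1393, 0.1572]
tool_rot: [0.0, 0.997, -0.08, 0.001]
ft_force: [-0.5, 2.2, 0.7]
gripper_width: 0.0134
grip_force: 30.0
```

```bash
python3 av.py 6
```

```text
16.5 [ 0.526 -0.139  0.157] yaw -99.083729004515 mean [-0.165  1.464  1.855  0.428  0.044  0.174  0.153]
Mz [0.173 0.175 0.173 0.164 0.189 0.172] t6 [-0.406 -0.187  0.684  0.402  0.241  0.181]
```

Emit:
servo_tool(series=[{"dx": 0,"dy": 0.3,"dz": -0.1,"spin": -2,"gripper": -1},{"dx": 0,"dy": 0,"dz": -0.1,"spin": -2,"gripper": -1}])

```text
time: 16.7
eef_pos: [0.526, -0.139, 0.157]
tool_rot: [0.0, 0.993, -0.115, 0.0]
ft_force: [0.0, 1.1, 0.8]
gripper_width: 0.0144
grip_force: 30.0
```

```bash
python3 av.py 6
```

```text
16.95 [ 0.526 -0.139  0.157] yaw -103.07982844053294 mean [ 0.234  0.984  0.943  0.322 -0.14   0.206  0.149]
Mz [0.272 0.185 0.168 0.212 0.202 0.198] t6 [-0.417 -0.191  0.682  0.401  0.24   0.18 ]
```

Emit:
servo_tool(series=[{"dx": 0,"dy": 0.2,"dz": -0.1,"spin": -2,"gripper": -1}])

```text
time: 17.05
eef_pos: [0.5259, -0.1387, 0.1569]
tool_rot: [0.0, 0.991, -0.131, 0.0]
ft_force: [0.4, 0.4, 0.6]
gripper_width: 0.0137
grip_force: 30.0
```

```bash
python3 av.py 6
```

```text
17.3 [ 0.526 -0.139  0.157] yaw -105.08961237593017 mean [ 1.597  0.321  0.384  0.151 -0.31   0.193  0.041]
Mz [0.199 0.163 0.194 0.245 0.186 0.169] t6 [-0.849 -0.349  0.634  0.388  0.239  0.183]
```

Emit:
servo_tool(series=[{"dx": 0,"dy": 0,"dz": -0.1,"spin": -2,"gripper": -1}])

```text
time: 17.4
eef_pos: [0.5259, -0.1386, 0.1567]
tool_rot: [0.0, 0.989, -0.149, 0.0]
ft_force: [1.7, 1.4, 0.0]
gripper_width: 0.0137
grip_force: 30.0
```

```bash
python3 av.py 6
```

```text
17.65 [ 0.526 -0.139  0.157] yaw -107.091455778136 mean [ 1.939  0.429  0.582  0.195 -0.471  0.192  0.046]
Mz [0.212 0.156 0.259 0.13  0.179 0.217] t6 [-0.834 -0.342  0.633  0.39   0.243  0.187]
```

Emit:
servo_tool(series=[{"dx": 0.4,"dy": 0.1,"dz": -0.1,"spin": -2,"gripper": -1}])

```text
time: 17.75
eef_pos: [0.526, -0.1385, 0.1566]
tool_rot: [0.0, 0.986, -0.166, 0.0]
ft_force: [0.8, 0.8, 1.6]
gripper_width: 0.0138
grip_force: 30.0
```

```bash
python3 av.py 7
```

```text
18.05 [ 0.526 -0.138  0.157] yaw -109.10291516613078 mean [ 1.29   0.638  1.017  0.184 -0.341  0.194  0.062]
Mz [0.201 0.203 0.206 0.176 0.193 0.188 0.193] t6 [-0.846 -0.35   0.637  0.392  0.243  0.187  0.17 ]
```

Emit:
servo_tool(series=[{"dx": 0,"dy": 0,"dz": -0.1,"spin": -2,"gripper": -1}])

```text
time: 18.15
eef_pos: [0.526, -0.1384, 0.1565]
tool_rot: [-0.0, 0.983, -0.183, 0.0]
ft_force: [1.0, 1.5, 1.5]
gripper_width: 0.0142
grip_force: 30.0
```

```bash
python3 av.py 7
```

```text
18.45 [ 0.526 -0.138  0.156] yaw -111.11144873250583 mean [ 1.603  1.175  0.914  0.286 -0.383  0.171  0.068]
Mz [0.17  0.191 0.174 0.159 0.178 0.137 0.187] t6 [-0.829 -0.342  0.637  0.395  0.249  0.193  0.176]
```

Emit:
servo_tool(series=[{"dx": 0.4,"dy": 0.3,"dz": -0.1,"spin": -1.5,"gripper": -1}])

```text
time: 18.55
eef_pos: [0.5262, -0.1382, 0.1564]
tool_rot: [0.0, 0.98, -0.197, -0.0]
ft_force: [0.3, -0.0, 2.4]
gripper_width: 0.0141
grip_force: 30.0
```

```bash
python3 av.py 7
```

```text
18.85 [ 0.526 -0.138  0.156] yaw -112.64718649355403 mean [ 0.69   0.25   2.197  0.124 -0.111  0.184  0.07 ]
Mz [0.152 0.227 0.149 0.23  0.16  0.193 0.176] t6 [-0.652 -0.336  0.498  0.347  0.244  0.202  0.186]
```

Emit:
servo_tool(series=[{"dx": 0,"dy": 0,"dz": -0.1,"spin": -1.5,"gripper": -1}])

```text
time: 18.95
eef_pos: [0.5263, -0.1381, 0.1563]
tool_rot: [0.0, 0.978, -0.21, -0.0]
ft_force: [0.4, 0.8, 3.2]
gripper_width: 0.0139
grip_force: 30.0
```

```bash
python3 av.py 7
```

```text
19.25 [ 0.526 -0.138  0.156] yaw -114.15450455515763 mean [-0.103  0.711  2.913  0.187 -0.008  0.192  0.079]
Mz [0.232 0.21  0.185 0.147 0.193 0.198 0.177] t6 [-0.617 -0.312  0.497  0.348  0.246  0.204  0.188]
```

Emit:
servo_tool(series=[{"dx": 0,"dy": 0,"dz": 0,"spin": -2,"gripper": -1},{"dx": 0,"dy": 0,"dz": 0,"spin": 0,"gripper": -1},{"dx": 0,"dy": 0,"dz": 0,"spin": 0,"gripper": -1}])

```text
time: 19.55
eef_pos: [0.5263, -0.1381, 0.1562]
tool_rot: [-0.0, 0.974, -0.226, -0.0]
ft_force: [-0.2, 0.6, 2.3]
gripper_width: 0.0141
grip_force: 30.0
```

```bash
python3 av.py 5
```

```text
19.75 [ 0.526 -0.138  0.156] yaw -116.13724949990348 mean [ 0.08   0.894  2.367  0.328 -0.03   0.207  0.199]
Mz [0.243 0.212 0.214 0.187 0.181] t6 [0.258 0.201 0.182 0.178 0.179]
```

Emit:
servo_tool(series=[{"dx": 0,"dy": 0,"dz": -0.1,"spin": -2,"gripper": -1},{"dx": 0,"dy": 0,"dz": 0,"spin": 0,"gripper": -1},{"dx": 0,"dy": 0,"dz": 0,"spin": 0,"gripper": -1}])

```text
time: 20.05
eef_pos: [0.5264, -0.138, 0.1562]
tool_rot: [-0.0, 0.97, -0.243, -0.0]
ft_force: [-0.6, 1.4, 1.3]
gripper_width: 0.0139
grip_force: 30.0
```

```bash
python3 av.py 5
```

```text
20.25 [ 0.526 -0.138  0.156] yaw -118.13222716435705 mean [ 0.065  1.848  2.131  0.53  -0.098  0.166  0.205]
Mz [0.122 0.195 0.159 0.184 0.171] t6 [0.262 0.206 0.188 0.184 0.185]
```

Emit:
servo_tool(series=[{"dx": 0,"dy": 0.5,"dz": -0.1,"spin": -2,"gripper": -1},{"dx": 0,"dy": 0,"dz": 0,"spin": 0,"gripper": -1},{"dx": 0,"dy": 0,"dz": 0,"spin": 0,"gripper": -1}])

```text
time: 20.55
eef_pos: [0.5264, -0.1378, 0.1561]
tool_rot: [0.0, 0.966, -0.26, 0.0]
ft_force: [0.5, 0.4, 1.6]
gripper_width: 0.0138
grip_force: 30.0
```

```bash
python3 av.py 5
```

```text
20.75 [ 0.526 -0.138  0.156] yaw -120.130579691714 mean [ 0.864  0.306  1.827  0.221 -0.088  0.222  0.206]
Mz [0.226 0.224 0.221 0.214 0.225] t6 [0.265 0.207 0.188 0.184 0.185]
```

Emit:
servo_tool(series=[{"dx": 0,"dy": 0,"dz": -0.1,"spin": -2,"gripper": -1},{"dx": 0,"dy": 0,"dz": 0,"spin": 0,"gripper": -1},{"dx": 0,"dy": 0,"dz": 0,"spin": 0,"gripper": -1}])

```text
time: 21.05
eef_pos: [0.5264, -0.1377, 0.156]
tool_rot: [0.0, 0.961, -0.276, 0.0]
ft_force: [0.5, 0.9, 2.3]
gripper_width: 0.0138
grip_force: 30.0
```

```bash
python3 av.py 5
python3 - <<'E'
from h import *
s=snap('side','side6');S=s['color']
print('mouth exp at .0915,.089:',proj(s,(.528,-.141,.0915)),proj(s,(.528,-.141,.0887)))
cv2.imwrite('pics/m6.png',cv2.resize(S[155:245,275:395,::-1],(800,600),interpolation=cv2.INTER_CUBIC))
E
```

```text
21.25 [ 0.526 -0.138  0.156] yaw -122.13094734298429 mean [ 0.443  1.049  2.455  0.309 -0.185  0.186  0.21 ]
Mz [0.194 0.18  0.184 0.184 0.19 ] t6 [0.268 0.211 0.193 0.189 0.19 ]
mouth exp at .0915,.089: (np.float64(332.6473927797608), np.float64(202.62835995792298)) (np.float64(332.638637863559), np.float64(203.55052158759884))
```

View pics/m6.png

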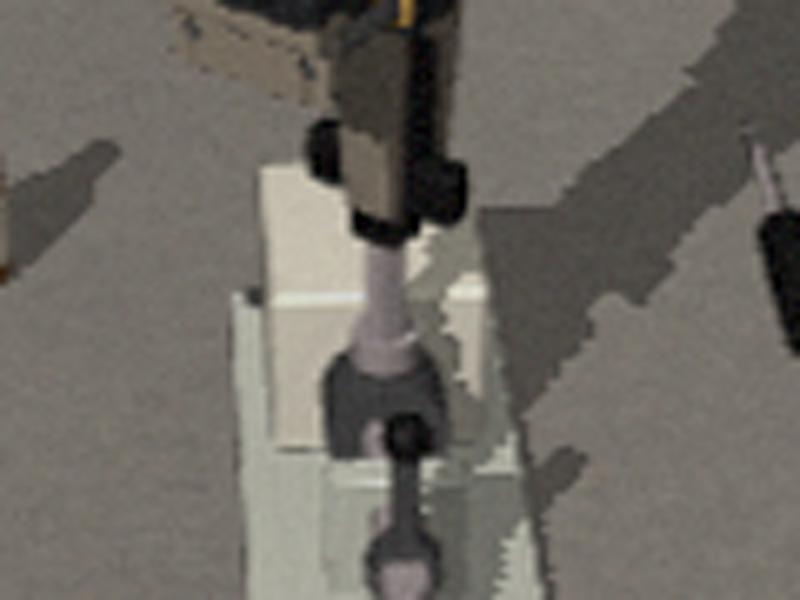

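The picture shows the key in the socket, the screw head sunk and the lever upright at crop (408,435). The bar is turning with the gripper. I'll carry on turning.

Emit:
servo_tool(series=[{"dx": 0,"dy": 0.2,"dz": -0.1,"spin": -2,"gripper": -1},{"dx": 0,"dy": 0,"dz": 0,"spin": 0,"gripper": -1},{"dx": 0,"dy": 0,"dz": 0,"spin": 0,"gripper": -1}])

```text
time: 21.6
eef_pos: [0.5265, -0.1375, 0.1559]
tool_rot: [0.0, 0.956, -0.293, 0.0]
ft_force: [1.0, 0.5, 2.1]
gripper_width: 0.0136
grip_force: 30.0
```

```bash
python3 av.py 5
```

```text
21.8 [ 0.526 -0.137  0.156] yaw -124.13456270041179 mean [ 0.894  0.859  2.537  0.217 -0.246  0.178  0.215]
Mz [0.217 0.19  0.149 0.167 0.166] t6 [0.273 0.216 0.198 0.194 0.194]
```

Emit:
servo_tool(series=[{"dx": 0,"dy": 0,"dz": -0.1,"spin": -2,"gripper": -1},{"dx": 0,"dy": 0,"dz": 0,"spin": 0,"gripper": -1},{"dx": 0,"dy": 0,"dz": 0,"spin": 0,"gripper": -1}])

```text
time: 22.1
eef_pos: [0.5265, -0.1374, 0.1558]
tool_rot: [-0.0, 0.951, -0.31, 0.0]
ft_force: [0.7, 0.5, 2.4]
gripper_width: 0.0135
grip_force: 30.0
```

```bash
python3 av.py 5
```

```text
22.3 [ 0.526 -0.137  0.156] yaw -126.13231408879244 mean [ 1.338  0.439  3.026  0.345 -0.378  0.199  0.221]
Mz [0.208 0.158 0.212 0.206 0.208] t6 [0.278 0.222 0.204 0.2   0.201]
```

Emit:
servo_tool(series=[{"dx": 0,"dy": 0,"dz": -0.1,"spin": -2,"gripper": -1},{"dx": 0,"dy": 0,"dz": 0,"spin": 0,"gripper": -1},{"dx": 0,"dy": 0,"dz": 0,"spin": 0,"gripper": -1}])

```text
time: 22.6
eef_pos: [0.5265, -0.1374, 0.1558]
tool_rot: [-0.0, 0.945, -0.326, 0.0]
ft_force: [1.8, 2.7, 4.2]
gripper_width: 0.0136
grip_force: 30.0
```

```bash
python3 av.py 5
```

```text
22.8 [ 0.527 -0.137  0.156] yaw -128.13425405926017 mean [ 1.321  2.037  3.642  0.495 -0.49   0.236  0.228]
Mz [0.23  0.261 0.237 0.263 0.187] t6 [0.285 0.229 0.211 0.207 0.209]
```

Emit:
servo_tool(series=[{"dx": 0.3,"dy": 0.4,"dz": 0.1,"spin": -3,"gripper": -1},{"dx": 0,"dy": 0,"dz": 0,"spin": 0,"gripper": -1},{"dx": 0,"dy": 0,"dz": 0,"spin": 0,"gripper": -1},{"dx": 0,"dy": 0,"dz": 0,"spin": 0,"gripper": -1}])

```text
time: 23.2
eef_pos: [0.5266, -0.1371, 0.1557]
tool_rot: [0.0, 0.936, -0.351, -0.0]
ft_force: [2.8, 0.6, 2.4]
gripper_width: 0.0138
grip_force: 30.0
```

```bash
python3 av.py 4
```

```text
23.35 [ 0.527 -0.137  0.156] yaw -131.12954884998138 mean [ 2.364  0.561  1.52   0.262 -0.505  0.218  0.204]
Mz [0.211 0.259 0.246 0.156] t6 [0.208 0.201 0.202 0.205]
```

Emit:
servo_tool(series=[{"dx": 0,"dy": 0,"dz": 0,"spin": -3,"gripper": -1},{"dx": 0,"dy": 0,"dz": 0,"spin": 0,"gripper": -1},{"dx": 0,"dy": 0,"dz": 0,"spin": 0,"gripper": -1},{"dx": 0,"dy": 0,"dz": 0,"spin": 0,"gripper": -1}])

```text
time: 23.75
eef_pos: [0.5267, -0.137, 0.1557]
tool_rot: [-0.0, 0.927, -0.375, 0.0]
ft_force: [2.7, 1.9, -0.0]
gripper_width: 0.0138
grip_force: 30.0
```

```bash
python3 av.py 4
```

```text
23.9 [ 0.527 -0.137  0.156] yaw -134.12872368596058 mean [ 2.672  1.651  0.466  0.389 -0.707  0.217  0.217]
Mz [0.213 0.246 0.179 0.23 ] t6 [0.22  0.214 0.215 0.219]
```

Emit:
servo_tool(series=[{"dx": 0.6,"dy": 0.4,"dz": -0.1,"spin": -3,"gripper": -1},{"dx": 0,"dy": 0,"dz": 0,"spin": 0,"gripper": -1},{"dx": 0,"dy": 0,"dz": 0,"spin": 0,"gripper": -1},{"dx": 0,"dy": 0,"dz": 0,"spin": 0,"gripper": -1}])

```text
time: 24.3
eef_pos: [0.527, -0.1367, 0.1556]
tool_rot: [0.0, 0.917, -0.399, -0.0]
ft_force: [0.7, 0.1, 0.4]
gripper_width: 0.014
grip_force: 30.0
```

```bash
python3 av.py 4
```

```text
24.45 [ 0.527 -0.137  0.156] yaw -137.1249568293103 mean [ 0.997 -0.183  0.733  0.104 -0.311  0.223  0.217]
Mz [0.254 0.21  0.2   0.228] t6 [0.221 0.214 0.215 0.218]
```

Emit:
servo_tool(series=[{"dx": 0,"dy": 0,"dz": -0.1,"spin": -3,"gripper": -1},{"dx": 0,"dy": 0,"dz": 0,"spin": 0,"gripper": -1},{"dx": 0,"dy": 0,"dz": 0,"spin": 0,"gripper": -1},{"dx": 0,"dy": 0,"dz": 0,"spin": 0,"gripper": -1}])

```text
time: 24.85
eef_pos: [0.5272, -0.1366, 0.1555]
tool_rot: [0.0, 0.906, -0.423, -0.0]
ft_force: [1.8, -0.3, 0.7]
gripper_width: 0.0135
grip_force: 30.0
```

```bash
python3 av.py 4
```

```text
25.0 [ 0.527 -0.137  0.156] yaw -140.12903696261338 mean [ 1.331  0.393  0.623  0.215 -0.345  0.224  0.226]
Mz [0.239 0.215 0.224 0.217] t6 [0.229 0.223 0.225 0.228]
```

Emit:
servo_tool(series=[{"dx": 0.3,"dy": 0.1,"dz": -0.1,"spin": -4,"gripper": -1},{"dx": 0,"dy": 0,"dz": 0,"spin": 0,"gripper": -1},{"dx": 0,"dy": 0,"dz": 0,"spin": 0,"gripper": -1},{"dx": 0,"dy": 0,"dz": 0,"spin": 0,"gripper": -1}])

```text
time: 25.4
eef_pos: [0.5275, -0.1365, 0.1554]
tool_rot: [0.0, 0.891, -0.455, -0.0]
ft_force: [1.1, 1.2, 1.1]
gripper_width: 0.0135
grip_force: 30.0
```

```bash
python3 av.py 4
```

```text
25.55 [ 0.527 -0.137  0.155] yaw -144.12128444625824 mean [ 1.05   0.72   1.187  0.307 -0.248  0.243  0.224]
Mz [0.271 0.219 0.242 0.241] t6 [0.229 0.221 0.222 0.226]
```

Emit:
servo_tool(series=[{"dx": 0.2,"dy": 0.1,"dz": -0.1,"spin": -4,"gripper": -1},{"dx": 0,"dy": 0,"dz": 0,"spin": 0,"gripper": -1},{"dx": 0,"dy": 0,"dz": 0,"spin": 0,"gripper": -1},{"dx": 0,"dy": 0,"dz": 0,"spin": 0,"gripper": -1}])

```text
time: 25.95
eef_pos: [0.5277, -0.1364, 0.1553]
tool_rot: [-0.0, 0.874, -0.485, -0.0]
ft_force: [1.4, 1.6, 1.3]
gripper_width: 0.0138
grip_force: 30.0
```

```bash
python3 av.py 4
```

```text
26.1 [ 0.528 -0.136  0.155] yaw -148.12030153460307 mean [ 0.818  1.655  0.443  0.417 -0.249  0.26   0.236]
Mz [0.245 0.223 0.282 0.289] t6 [0.24  0.232 0.234 0.238]
```

Emit:
servo_tool(series=[{"dx": 0.2,"dy": 0.4,"dz": -0.1,"spin": -4,"gripper": -1},{"dx": 0,"dy": 0,"dz": 0,"spin": 0,"gripper": -1},{"dx": 0,"dy": 0,"dz": 0,"spin": 0,"gripper": -1},{"dx": 0,"dy": 0,"dz": 0,"spin": 0,"gripper": -1}])

```text
time: 26.5
eef_pos: [0.5279, -0.1361, 0.1552]
tool_rot: [0.0, 0.857, -0.516, -0.0]
ft_force: [1.5, 0.2, -0.3]
gripper_width: 0.0136
grip_force: 30.0
```

```bash
python3 av.py 5
```

```text
26.7 [ 0.528 -0.136  0.155] yaw -152.12754885641533 mean [ 1.002  0.31  -0.054  0.162 -0.242  0.287  0.247]
Mz [0.287 0.301 0.288 0.302 0.256] t6 [0.25  0.242 0.243 0.248 0.252]
```

Emit:
servo_tool(series=[{"dx": 0.2,"dy": 0.1,"dz": -0.1,"spin": -4,"gripper": -1},{"dx": 0,"dy": 0,"dz": 0,"spin": 0,"gripper": -1},{"dx": 0,"dy": 0,"dz": 0,"spin": 0,"gripper": -1},{"dx": 0,"dy": 0,"dz": 0,"spin": 0,"gripper": -1}])

```text
time: 27.1
eef_pos: [0.5282, -0.136, 0.1552]
tool_rot: [0.0, 0.838, -0.545, 0.0]
ft_force: [0.9, -0.2, -0.3]
gripper_width: 0.0137
grip_force: 30.0
```

```bash
python3 av.py 5; python3 -c "
from h import *;print(get_state()['qpos'])"
```

```text
27.3 [ 0.528 -0.136  0.155] yaw -156.12941409028966 mean [ 1.362 -0.13  -0.88   0.14  -0.298  0.257  0.259]
Mz [0.25  0.267 0.247 0.251 0.272] t6 [0.262 0.254 0.256 0.26  0.264]
[-2.54667983e-01  3.07211154e-01  1.86767266e+00 -3.76443516e-05
  9.66654039e-01  2.47032574e+00]
```

Emit:
servo_tool(series=[{"dx": 0.2,"dy": 0.1,"dz": -0.2,"spin": -4,"gripper": -1},{"dx": 0,"dy": 0,"dz": 0,"spin": 0,"gripper": -1},{"dx": 0,"dy": 0,"dz": 0,"spin": 0,"gripper": -1},{"dx": 0,"dy": 0,"dz": 0,"spin": 0,"gripper": -1}])

```text
time: 27.7
eef_pos: [0.5284, -0.1359, 0.155]
tool_rot: [-0.0, 0.819, -0.574, 0.0]
ft_force: [0.9, 0.3, 0.4]
gripper_width: 0.0137
grip_force: 30.0
```

```bash
python3 av.py 6
```

```text
27.95 [ 0.528 -0.136  0.155] yaw -160.13863035168455 mean [ 0.931  0.439  0.139  0.148 -0.292  0.272  0.272]
Mz [0.346 0.199 0.249 0.276 0.245 0.317] t6 [0.273 0.265 0.267 0.271 0.275 0.279]
```

Emit:
servo_tool(series=[{"dx": 0.2,"dy": 0,"dz": -0.1,"spin": -3,"gripper": -1},{"dx": 0,"dy": 0,"dz": 0,"spin": 0,"gripper": -1},{"dx": 0,"dy": 0,"dz": 0,"spin": 0,"gripper": -1},{"dx": 0,"dy": 0,"dz": 0,"spin": 0,"gripper": -1}])

```text
time: 28.35
eef_pos: [0.5286, -0.1359, 0.155]
tool_rot: [-0.0, 0.803, -0.595, 0.0]
ft_force: [1.5, -0.4, 1.4]
gripper_width: 0.0137
grip_force: 30.0
```

```bash
python3 av.py 6
```

```text
28.6 [ 0.529 -0.136  0.155] yaw -163.14166191301052 mean [ 1.013  0.803  1.675  0.25  -0.297  0.302  0.293]
Mz [0.354 0.287 0.279 0.28  0.306 0.307] t6 [0.294 0.288 0.289 0.292 0.295 0.298]
```

Torque is about 0.11 N m above free by both measures, so the screw is firm. I'll unload the key, withdraw it and turn back to the original yaw.

Emit:
servo_tool(series=[{"dx": 0,"dy": 0,"dz": 0,"spin": 1.5,"gripper": -1},{"dx": 0,"dy": 0,"dz": 0,"spin": 1.5,"gripper": -1},{"dx": 0,"dy": 0,"dz": 0,"spin": 0,"gripper": -1},{"dx": 0,"dy": 0,"dz": 0,"spin": 0,"gripper": -1}])

```text
time: 29.0
eef_pos: [0.5285, -0.1359, 0.1549]
tool_rot: [0.0, 0.818, -0.575, -0.0]
ft_force: [1.0, 1.2, 2.1]
gripper_width: 0.0137
grip_force: 30.0
```

```bash
python3 av.py 5
```

```text
29.2 [ 0.529 -0.136  0.155] yaw -160.16755479282892 mean [ 0.395  0.468  2.068  0.229 -0.182  0.094  0.082]
Mz [0.084 0.072 0.094 0.171 0.048] t6 [0.031 0.079 0.097 0.102 0.104]
```

Emit:
servo_tool(series=[{"dx": 0,"dy": 0,"dz": 0,"spin": 1.5,"gripper": -1},{"dx": 0,"dy": 0,"dz": 0,"spin": 0,"gripper": -1},{"dx": 0,"dy": 0,"dz": 2,"spin": 0,"gripper": -1},{"dx": 0,"dy": 0,"dz": 2,"spin": 0,"gripper": -1},{"dx": 0,"dy": 0,"dz": 2,"spin": 0,"gripper": -1},{"dx": 0,"dy": 0,"dz": 2,"spin": 0,"gripper": -1}])

```text
time: 29.8
eef_pos: [0.5283, -0.1358, 0.163]
tool_rot: [0.0, 0.826, -0.564, -0.0]
ft_force: [-0.7, 0.3, -1.0]
gripper_width: 0.0138
grip_force: 30.0
```

```bash
python3 av.py 2
```

```text
29.85 [ 0.528 -0.136  0.163] yaw -158.66360025112346 mean [-0.521 -0.238 -1.351  0.061 -0.036  0.029 -0.   ]
Mz [ 0.059 -0.001] t6 [-0.001  0.   ]
```

Emit:
servo_tool(series=[{"dx": 0,"dy": 0,"dz": 10,"spin": 0,"gripper": -1},{"dx": 0,"dy": 0,"dz": 20,"spin": 0,"gripper": -1},{"dx": 0,"dy": 0,"dz": 20,"spin": 0,"gripper": -1},{"dx": 0,"dy": 0,"dz": 17,"spin": 0,"gripper": -1},{"dx": -1,"dy": 40,"dz": 0,"spin": 8,"gripper": -1},{"dx": -1,"dy": 40,"dz": 0,"spin": 8,"gripper": -1},{"dx": -1,"dy": 40,"dz": 0,"spin": 8,"gripper": -1},{"dx": -1,"dy": 40,"dz": 0,"spin": 8,"gripper": -1},{"dx": -1,"dy": 40,"dz": 0,"spin": 8,"gripper": -1},{"dx": -1,"dy": 40,"dz": 0,"spin": 8,"gripper": -1},{"dx": -1,"dy": 40,"dz": 0,"spin": 8,"gripper": -1},{"dx": -1,"dy": 40,"dz": 0,"spin": 8,"gripper": -1}])

```text
time: 31.05
eef_pos: [0.5203, 0.1857, 0.2308]
tool_rot: [-0.0, 0.999, -0.038, 0.0]
ft_force: [0.8, -0.0, -1.0]
gripper_width: 0.0137
grip_force: 30.0
```

Emit:
servo_tool(series=[{"dx": -1,"dy": 34,"dz": 0,"spin": 7.3,"gripper": -1},{"dx": -1,"dy": 34,"dz": 0,"spin": 7.3,"gripper": -1},{"dx": -1,"dy": 34,"dz": 0,"spin": 7.3,"gripper": -1},{"dx": -1,"dy": 34,"dz": 0,"spin": 7.3,"gripper": -1},{"dx": -1,"dy": 0,"dz": 0,"spin": 7.3,"gripper": -1},{"dx": 0,"dy": 0,"dz": 0,"spin": 7.3,"gripper": -1},{"dx": 0,"dy": 0,"dz": 0,"spin": 7.3,"gripper": -1},{"dx": 0,"dy": 0,"dz": 0,"spin": 7.3,"gripper": -1},{"dx": 0,"dy": 0,"dz": 0,"spin": 7.3,"gripper": -1},{"dx": 0,"dy": 0,"dz": 0,"spin": 7.3,"gripper": -1},{"dx": 0,"dy": 0,"dz": 0,"spin": 7.3,"gripper": -1},{"dx": 0,"dy": 0,"dz": 0,"spin": 7.3,"gripper": -1}])

```text
time: 32.25
eef_pos: [0.5155, 0.32, 0.2306]
tool_rot: [0.0, 0.748, 0.664, 0.0]
ft_force: [0.0, -0.4, -1.9]
gripper_width: 0.0139
grip_force: 30.0
```

Emit:
servo_tool(series=[{"dx": 0,"dy": 0,"dz": 0,"spin": 0,"gripper": -1},{"dx": 0,"dy": 0,"dz": 0,"spin": 0,"gripper": -1},{"dx": 0,"dy": 0,"dz": 0,"spin": 0,"gripper": -1}])

```text
time: 32.55
eef_pos: [0.5156, 0.3201, 0.2301]
tool_rot: [0.0, 0.75, 0.661, 0.0]
ft_force: [-0.0, 0.2, -1.3]
gripper_width: 0.0138
grip_force: 30.0
```

```bash
python3 av.py 3; python3 -c "
from h import *
s=snap('side','side7')['color'];t=snap('top','top7')['color']
r=lambda a:cv2.resize(a[:,:,::-1],(400,600),interpolation=cv2.INTER_CUBIC)
cv2.imwrite('pics/m7.png',np.hstack([r(s[260:410,280:380]),r(s[260:410,280:380])*0+cv2.resize(t[222:282,345:425,::-1],(400,300),interpolation=cv2.INTER_CUBIC)[np.r_[0:300,0:300]]]))"
```

```text
32.65 [0.516 0.32  0.23 ] yaw -7.158375071714644 mean [ 0.186  0.082 -1.419 -0.021 -0.064  0.005  0.033]
Mz [-0.007  0.031 -0.008] t6 [0.02  0.039 0.039]
```

View pics/m7.png

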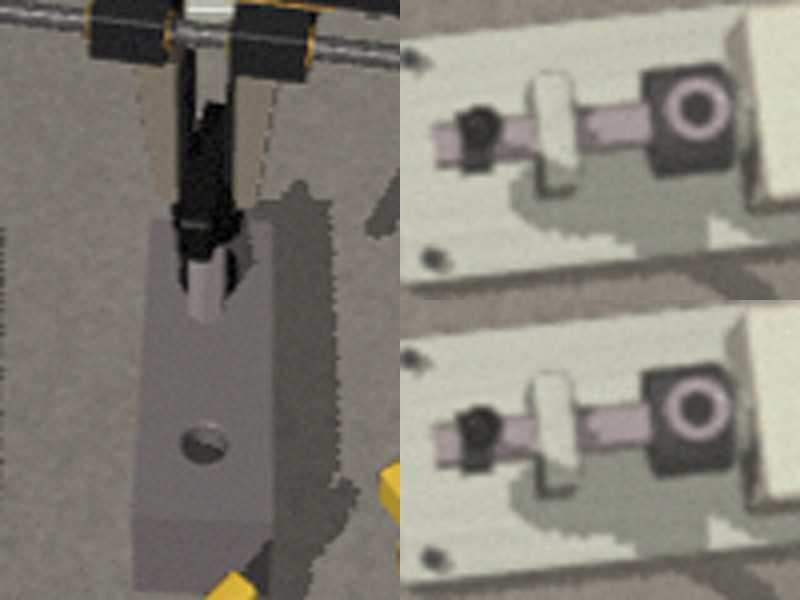

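The key's tip is at px (331,340), lined up over the hole at (331,370). The lever is still upright, with the ball at top (361,247). Lowering now.

Emit:
servo_tool(series=[{"dx": -0.5,"dy": -0.5,"dz": -35,"spin": 0,"gripper": -1},{"dx": 0,"dy": 0,"dz": -35,"spin": 0,"gripper": -1},{"dx": 0,"dy": 0,"dz": -12,"spin": 0,"gripper": -1},{"dx": 0,"dy": 0,"dz": 0,"spin": 0,"gripper": -1},{"dx": 0,"dy": 0,"dz": -3,"spin": 0,"gripper": -1},{"dx": 0,"dy": 0,"dz": -3,"spin": 0,"gripper": -1},{"dx": 0,"dy": 0,"dz": -3,"spin": 0,"gripper": -1},{"dx": 0,"dy": 0,"dz": -3,"spin": 0,"gripper": -1},{"dx": 0,"dy": 0,"dz": -3,"spin": 0,"gripper": -1},{"dx": 0,"dy": 0,"dz": 0,"spin": 0,"gripper": -1}])

```text
time: 33.75
eef_pos: [0.5149, 0.3195, 0.1326]
tool_rot: [-0.0, 0.749, 0.662, -0.0]
ft_force: [0.1, 0.4, -1.4]
gripper_width: 0.0138
grip_force: 30.0
```

```bash
python3 av.py 2
```

```text
33.8 [0.515 0.32  0.133] yaw -7.061121698379154 mean [ 0.395  0.053 -1.178 -0.073 -0.096 -0.02   0.001]
Mz [-0.039 -0.001] t6 [0.001 0.   ]
```

Emit:
servo_tool(series=[{"dx": 0,"dy": 0,"dz": -8,"spin": 0,"gripper": -1},{"dx": 0,"dy": 0,"dz": -10,"spin": 0,"gripper": -1},{"dx": 0,"dy": 0,"dz": -10,"spin": 0,"gripper": -1},{"dx": 0,"dy": 0,"dz": -10,"spin": 0,"gripper": -1},{"dx": 0,"dy": 0,"dz": -6,"spin": 0,"gripper": -1},{"dx": 0,"dy": 0,"dz": -3,"spin": 0,"gripper": -1},{"dx": 0,"dy": 0,"dz": 0,"spin": 0,"gripper": -1},{"dx": 0,"dy": 0,"dz": -2,"spin": 0,"gripper": -1},{"dx": 0,"dy": 0,"dz": -1,"spin": 0,"gripper": -1},{"dx": 0,"dy": 0,"dz": 0,"spin": 0,"gripper": -1},{"dx": 0,"dy": 0,"dz": 0,"spin": 0,"gripper": -1}])

```text
time: 34.9
eef_pos: [0.5152, 0.3197, 0.0831]
tool_rot: [0.0, 0.749, 0.662, 0.0]
ft_force: [0.7, -1.4, -1.1]
gripper_width: 0.014
grip_force: 30.0
```

```bash
python3 av.py 2
```

```text
34.95 [0.515 0.32  0.083] yaw -7.059021371971653 mean [ 0.621 -0.64  -1.589 -0.087 -0.112  0.024 -0.   ]
Mz [ 0.05  -0.002] t6 [-0. -0.]
```

Emit:
servo_tool(series=[{"dx": 0,"dy": 0,"dz": -1,"spin": 0,"gripper": -1},{"dx": 0,"dy": 0,"dz": -0.5,"spin": 0,"gripper": -1},{"dx": 0,"dy": 0,"dz": 0,"spin": 0,"gripper": -1}])

```text
time: 35.25
eef_pos: [0.5151, 0.3197, 0.0817]
tool_rot: [0.0, 0.749, 0.662, 0.0]
ft_force: [0.0, 0.2, 3.7]
gripper_width: 0.0138
grip_force: 30.0
```

Emit:
servo_tool(series=[{"dx": 0,"dy": 0,"dz": 0,"spin": 0,"gripper": -0.3},{"dx": 0,"dy": 0,"dz": 0,"spin": 0,"gripper": 0},{"dx": 0,"dy": 0,"dz": 0,"spin": 0,"gripper": 0.3},{"dx": 0,"dy": 0,"dz": 0,"spin": 0,"gripper": 0.3},{"dx": 0,"dy": 0,"dz": 0,"spin": 0,"gripper": 0.3},{"dx": 0,"dy": 0,"dz": 10,"spin": 0,"gripper": 0.3},{"dx": 0,"dy": 0,"dz": 30,"spin": 0,"gripper": 0.3},{"dx": 0,"dy": 0,"dz": 40,"spin": 0,"gripper": 0.3},{"dx": 0,"dy": 0,"dz": 40,"spin": 0,"gripper": 0.3},{"dx": 0,"dy": 0,"dz": 30,"spin": 0,"gripper": 0.3},{"dx": 0,"dy": 0,"dz": 0,"spin": 0,"gripper": 0.3}])

```text
time: 36.35
eef_pos: [0.5173, 0.321, 0.2371]
tool_rot: [0.001, 0.749, 0.662, 0.004]
ft_force: [0.5, -0.5, -0.4]
gripper_width: 0.0594
grip_force: 0.0
```

```bash
python3 av.py 2
python3 - <<'E'
from h import *
a=load('side3')['color'].astype(int); b=snap('side','side8')['color'].astype(int)
# compare key and lever regions with the pictures before the grasp
k=lambda c:(c[350:392,310:350].max(2)<45)
for c in(a,b):
    v,u=np.nonzero(k(c)); print('dark key',len(u),u.mean(),v.mean(),u.min(),u.max(),v.min(),v.max())
    v,u=np.nonzero(c[310:342,315:350].max(2)<45); print('small',len(u),u.mean(),v.mean())
E
```

```text
36.4 [0.516 0.32  0.234] yaw -7.060267303254378 mean [ 0.078 -0.42  -0.29  -0.041 -0.068 -0.005 -0.002]
Mz [-0.009 -0.001] t6 [-0.004  0.001]
dark key 326 21.02760736196319 15.539877300613497 14 28 0 31
small 209 16.784688995215312 15.4066985645933
dark key 340 21.455882352941178 15.991176470588234 14 29 0 31
small 205 16.726829268292683 15.46829268292683
```

The key is within 0.5 px of where it started, the small key hasn't moved, and the screw was left about 0.11 N m above free torque. Handing in.

```bash
python3 -c "
from workcell import *;print(finish_job())"
```

```text
the job is handed in; nothing more can be done
None
```

The job is handed in, with no verdict returned: the flat faces the setscrew, the screw is tightened to about 0.11 N m above free torque (roughly 30 N clamping, inferred from torque), and the larger key is back in its hole and released.

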